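Scrub the specimen jars round the wash indexer

ROBOT

A 7-joint arm with a two-finger parallel gripper is mounted at the origin on the work surface. World frame = base frame: x ahead of the robot, y to its left, z up, the work surface at z = 0. Lengths are in m, angles in rad, forces in N, time in s.
With the tool pointing down it reaches from about 0.4 to 0.85 m from the base axis. Payload 4.5 kg.
Tool frame: the origin (TCP) lies between the finger pads; the fingertips stand 19 mm ahead of it and the grasp point (between the pads) is the TCP (r.tips_ahead is the distance from the TCP to the fingertips, in m); z points along the fingers, y is the line along which they close (so a half turn about z gives the same grasp; the last joint's range is limited). The gripper opens to 88 mm and grips with 3 to 60 N. Pads are 18 mm wide; open, the fingers measure 123 mm over their backs; the gripper's body (75 mm by 187 mm) begins 45 mm behind the grasp point.
Start: joints at [-1.242, 0.689, -0.195, 1.565, 0.157, 0.902, -0.215], TCP at [0.182, 0.598, 0.22] pointing down, gripper open.
Joint ranges: [-3.01, 3.01], [-0.46, 2.08], [-1.47, 1.51], [0.13, 2.56], [-1, 4.14], [0.04, 2.09], [-2.66, 2.66]. Speed limits (rad/s): [2.57, 2.57, 3.14, 3.14, 3.14, 3.14, 3.14].

INTERFACE

Orientations are given as a unit quaternion [x, y, z, w].
In Python, from plant import r, cams, models gives the robot as it stands. The module is installed in compiled form; this text tells all that it offers.
- The arm moves only by the tool jog_arm, never from a script. Its arguments are lists of equal length, an entry for each row: "turn": the turn, a rotation vector about the tool's x, y, z in rad, a list of three; "translation": the shift along the tool's x, y, z in m, a list of three; "grip": the closure, from 0 (fully open) to 1 (shut). In form: {"turn": [[ax, ay, az], ...], "translation": [[tx, ty, tz], ...], "grip": [grip, ...]}. A call has 1 to 20 rows; each row is the pose to reach, as a shift and turn from the pose commanded when the call began, along the tool's axes at that moment; what a row does not reach only later rows make up. A row lasts 1/8 s, in which the tool goes at most 62.5 mm and 10.7 degrees, less where a joint would pass 70% of its speed; a pose out of reach is approached as far as the arm can. A call with a gripper value outside its range is refused whole. The fingers move at their own pace and stop on an object; "force" is the grip in N (left out, the last holds). Time passes only in rows, so rows that repeat a pose let the fingers close. It gives the time, the measured TCP pose, the force, the opening and the grip force at its end, in the units of the state.
- r.get_state(): the state, without advancing time (a new reading comes with each control period).
- cams.snapshot(name): name is "side" or "top"; returns the picture (480x640x3 uint8, red, green, blue); there is no depth.
- cams.camera_params(name): a dict with "fx", "fy", "cx", "cy" (pixels), "eye" and "orientation" of the camera in the world. Camera axes: x right, y up, looking along -z (the intrinsics and any distortion apply to the point x, -y, -z); pixel columns grow to the right and rows downward; lengths in m; the calibration is good to about 2 mm. A picture is of the moment at which its call begins. camera_params takes no time and is no camera call.
- r.finish_job(): hands the job in; it is judged then, once.
Trained networks look in the newest picture that a camera, given by its name, has taken for a name from the list of things; names that differ only in an ending like _2 or _b are one class to them, and where a whole thing is asked for, a point or a joint stands for the part that bears it (a point fixed in the world has none). Each returns a list of dicts, best first, with "p" (0 to 1); they miss things now and then, are a little off and sometimes report something else, mostly with a low value. They report only what shows in the picture. A call takes as long as a camera call. They do not tell look-alikes from the thing itself.
- models.find_in(camera, name): "position" ([x, y, z] in m, in world coordinates, good to about 4 mm: the middle of the surface that is visible of it).
- models.masks_of(camera, name): "pixels" (480x640 bool, what is visible of it).
- models.place_of(camera, name): "position" ([x, y, z] in m, in world coordinates, good to about 4 mm: a listed point, or the origin of a listed thing).
The state is a dict: "clock": time; "q": joint angles; "qd": joint speeds; "joint_torque": joint torques, N m; "tool_pos": TCP position; "eef_rot": TCP orientation; "contact_force": force on the tool from outside, world axes, zero at the start; "moment": the same for the moment, N m; "opening": opening from 0.0 (shut) to 1.0 (fully open); "finger_force": force on a finger pad.
Only numpy, scipy, OpenCV 4.12 (cv2) and the standard library are available. Lean on these libraries where they do the work, as an engineer would, in place of code of your own. Each camera call takes 0.05 s, during which the arm holds its last target. There are 200 camera calls.

TASK

Wash up the specimen jars standing on the wash indexer. Turn the handwheel clockwise, two full turns for each place (keep turning past an empty place), to bring the jars one after another into the open front bay in the order in which they come; with each one there, take the brush and scrub it inside, down to the floor, up to its upper half and down to the floor again. Lift every scrubbed jar out and stand it upright on the grey draining tray, finish with the brush hung upright in its stand, and do not disturb the other things on the bench.

Things in the scene. Friction and masses are not known exactly. Their poses are not given: they have to be found in the camera images.
- indexer: fixed grey wash indexer. Origin under its base, on the carousel's axis; x axis from the open front bay (at x = -80 mm) to the rear. Base 290 mm wide, 30 mm high. Carousel disc of diameter 250 mm, four places 90 degrees apart at radius 80 mm. A clear guard plate (top 163 mm above the bench, x -21 to 137 mm, y -143 to 143 mm, four posts) covers all but the front place; jars pass under it
- bay (a point): centre of the place in the open front bay, fixed, at the height of the carousel's top face, 50 mm above the bench. Each place is a dark pad between four upright pins 8 mm thick and 14 mm high, centred 36.5 mm from its centre, leaving 2.5 mm of play round a jar
- turntable (a joint): carousel angle in rad, 0 at the start, growing clockwise seen from above. It is geared to the handwheel: exactly one eighth of the handwheel's angle, so two full turns of the wheel move it by one place (90 degrees). The gearing resists pushing the carousel itself (about 10 N at a jar); use the wheel.
- handwheel (a joint): handwheel angle in rad, 0 at the start, growing clockwise seen from above, up to 8.9 turns; a stop blocks it below -0.1. Needs 2 to 3 N at the crank grip and stays where it is left.
- wheel_axis (a point): point on the handwheel's upright axis at the height to grip the crank (128 mm above the bench). The wheel is a level metal disc of diameter 116 mm, top face 97 mm above the bench, on a blue gearbox to the left of the carousel; at angle 0 its crank grip lies 47 mm from the axis towards the indexer's -x
- crank_grip (a point): middle of the crank grip: an upright black cylinder of diameter 22 mm that revolves freely on its pin, from 101 to 151 mm above the bench, 47 mm from the wheel's axis; this point is 128 mm above the bench and travels round with the wheel
- jar1: white plastic specimen jar, open at the top, outer diameter 60 mm, 95 mm high, wall 3.5 mm, floor 5 mm thick, about 90 g; origin at the centre of its underside, z up. May be absent. Starts under the guard at the carousel place at the indexer's -y side: the first to come to the bay, after two clockwise turns of the handwheel from the start (joint 4 pi).
- jar2: white plastic specimen jar, open at the top, outer diameter 60 mm, 95 mm high, wall 3.5 mm, floor 5 mm thick, about 90 g; origin at the centre of its underside, z up. May be absent. Starts at the rear place (indexer's +x): comes to the bay after four turns from the start (joint 8 pi).
- jar3: white plastic specimen jar, open at the top, outer diameter 60 mm, 95 mm high, wall 3.5 mm, floor 5 mm thick, about 90 g; origin at the centre of its underside, z up. May be absent. Starts at the place at the indexer's +y side: comes to the bay after six turns from the start (joint 12 pi).
- brush: long upright jar brush, 181 mm, about 70 g; origin at its bottom tip, z along it to the handle. Round stiff bristle head of diameter 30 mm from 3 to 65 mm above the tip, thin rod, black collar of diameter 52 mm at 118 to 123 mm, wooden handle of diameter 20 mm from 123 to 171 mm (grip it here), knob of diameter 30 mm at 171 to 181 mm. Starts hanging in the stand by its collar.
- stand: fixed brush stand: upright metal tube, outer diameter 62 mm, bore 39 mm, top 130 mm above the bench, on a black foot of diameter 80 mm; origin on its axis at bench height. With the brush home its collar lies on the tube's top and its tip is 12 mm above the bench.
- tray: fixed grey draining tray, outside 270 mm (its x) by 130 mm (its y), rim 16 mm high, walls and floor 5 mm; origin at the centre of its underside. Room for three jars in a row along its x, 80 mm apart.
- vial_a: bystander: small white bottle with yellow cap, 34 mm wide, 65 mm high; origin at its underside
- vial_b: bystander: a second such small bottle
- dish: bystander: clear flat dish, diameter 90 mm, 16 mm high
- slidebox: bystander: blue slide box 85 x 100 x 32 mm
- beaker: bystander: glass cup, diameter 70 mm, 90 mm high
- washbottle: bystander: white bottle, diameter 70 mm, 170 mm high
Things that resemble listed ones, but are neither listed nor needed, are in the scene too. What is shaped like the jar3 but brown or pink is not meant.

How it is judged:
By the outcome, as a careful person would: the job done as asked, in the order asked, and still so for the second after the job is handed in, with the robot touching nothing.
Of jar1, jar2, jar3 only 2 to 3 are there at a start; the rules pass over those that are not, and their reading is None.
At some moment in a run one of jar1, jar2, jar3 may be knocked a few centimetres aside while the robot is not near it.
It also fails if it takes over 210 s, if anything falls off the work surface, if the arm or the gripper's body presses on something with over 40 N, if the wrist force passes 120 N, or if a joint passes its speed limit or range.

## Working session

There is one attempt and no reset: what is moved stays moved. The work goes in short steps, Python scripts to look and compute and a tool call to move; the robot and the scene stay as the last step left them, time stands still between calls to the robot, and variables do not carry over. Pictures are saved under pics/ and viewed, at most 14 in all, crops included, and the job is handed in when it is done.

Besides the shell and the picture viewer there is one more tool, called after ">>>" as name(argument=value, ...) on one line, values as JSON. jog_arm: Moves the arm, as the interface text tells. Its arguments: {"type":"object","properties":{"turn":{"type":"array"},"translation":{"type":"array"},"grip":{"type":"array"},"force":{"type":"number"}},"required":["turn","translation","grip"]}

```bash
mkdir -p pics; python3 - <<'E'
from plant import r,cams,models
import cv2
s=r.get_state();print(s)
for c in("top","side"):
    im=cams.snapshot(c);cv2.imwrite(f"pics/{c}0.png",im[:,:,::-1]);print(c,cams.camera_params(c))
    for n in["indexer","bay","wheel_axis","crank_grip","jar1","brush","stand","tray","vial_a","dish","slidebox","beaker","washbottle"]:
        for k in models.place_of(c,n)[:4]: print(c,n,[round(float(x),3) for x in k["position"]],round(k["p"],2))
E
```

```text
{'clock': 0.0, 'q': array([-1.24222673,  0.6899324 , -0.19448369,  1.5663104 ,  0.15727561,
        0.90247779, -0.21508261]), 'qd': array([-6.79720719e-04,  3.34992669e-04, -1.85806079e-03,  1.87095858e-04,
        2.40028733e-04, -6.33799276e-05, -6.35802638e-04]), 'joint_torque': array([-2.41857524e-04, -5.27558577e+01, -1.26683548e+00, -1.53429973e+01,
       -5.26543683e-02,  6.59255980e-03,  1.69938462e-04]), 'tool_pos': array([0.18144739, 0.59741502, 0.21905043]), 'eef_rot': array([ 1.46822486e-01,  9.89162474e-01, -8.68496444e-04, -6.42996126e-05]), 'contact_force': array([-0.033973  ,  0.46302687, -0.02732973]), 'moment': array([ 0.02219537, -0.02087223, -0.01353397]), 'finger_force': 0.0, 'opening': 1.0034393777050734}
top {'fx': 444.9553605830091, 'fy': 444.9553605830091, 'cx': 321.13174041041094, 'cy': 230.74703204904984, 'eye': array([0.44032418, 0.04413631, 0.98183466]), 'orientation': array([-0.0423292 ,  0.03716791,  0.71336536, -0.69852462])}
top indexer [0.577, 0.074, 0.001] 0.61
top bay [0.423, -0.159, 0.015] 0.71
top crank_grip [0.455, 0.269, 0.132] 0.52
top jar1 
[... 879 characters left out ...]
exer [0.363, 0.383, 0.001] 0.44
side bay [0.499, 0.062, 0.05] 0.55
side wheel_axis [0.498, 0.272, 0.128] 0.97
side crank_grip [0.451, 0.267, 0.128] 0.53
side jar1 [0.59, -0.002, 0.051] 0.88
side jar1 [0.345, -0.04, 0.004] 0.82
side jar1 [0.767, 0.339, 0.0] 0.59
side jar1 [0.344, 0.128, -0.002] 0.57
side brush [0.486, -0.307, -0.001] 0.37
side stand [0.425, -0.166, -0.001] 0.65
side tray [0.485, -0.306, -0.001] 0.87
side vial_a [0.706, -0.193, -0.003] 0.72
side vial_a [0.405, 0.055, 0.003] 0.52
side dish [0.753, -0.283, -0.001] 0.64
side slidebox [0.364, 0.383, -0.002] 0.88
side beaker [0.544, 0.435, -0.0] 0.94
side beaker [0.573, 0.151, 0.049] 0.16
side washbottle [0.659, 0.397, -0.001] 0.57
```

View pics/top0.png

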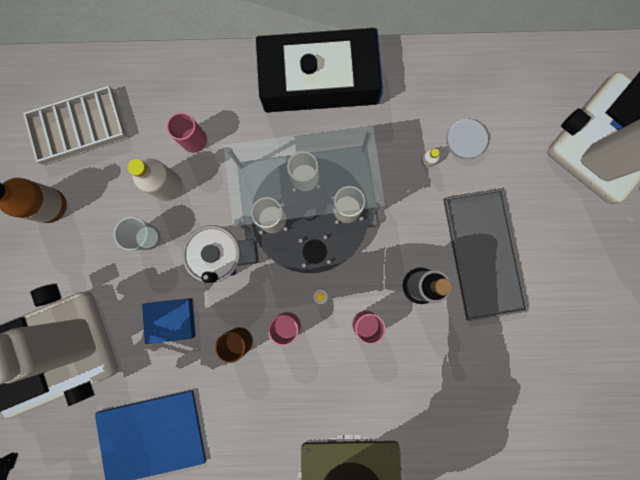

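View pics/side0.png

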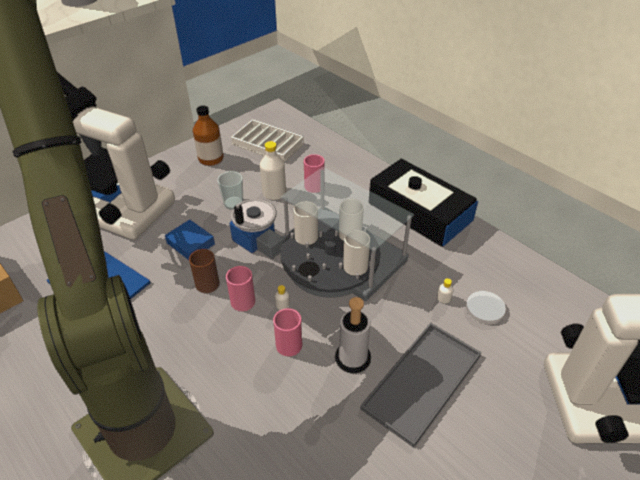

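The top view shows three white jars under the guard, at about (268,215), (302,170) and (349,205). The front bay (315,252) is empty and the crank is at (209,277). The brush is in its stand, knob at (441,287), and the tray is at (486,254). The pink and brown jars are decoys. Next I average several readings to refine the positions.

```bash
cat > h.py <<'E'
from plant import r,cams,models
import numpy as np, cv2
from scipy.spatial.transform import Rotation as R
def ray(c,u,v):
    p=cams.camera_params(c); d=R.from_quat(p["orientation"]).apply([(u-p["cx"])/p["fx"],-(v-p["cy"])/p["fy"],-1]); return np.array(p["eye"]),d
def at_z(c,u,v,z):
    e,d=ray(c,u,v); return e+d*(z-e[2])/d[2]
def proj(c,P):
    p=cams.camera_params(c); q=R.from_quat(p["orientation"]).inv().apply(np.array(P)-p["eye"])
    return np.array([p["cx"]+p["fx"]*q[0]/-q[2],p["cy"]-p["fy"]*q[1]/-q[2]])
def shift(W,yaw=None):
    """world targets -> tool shifts (mm); yaw = desired world angle (deg) of tool y"""
    s=r.get_state(); T=R.from_quat(s["eef_rot"]); y=T.apply([0,1,0]); a=np.degrees(np.arctan2(y[1],y[0]))
    print("t",round(s["clock"],2),"tcp",np.round(s["tool_pos"]*1e3,1),"yaw",round(a,1),"F",np.round(s["contact_force"],1),"open",round(s["opening"]*88,1),"q7",round(s["q"][6],2))
    z=T.apply([0,0,1]); print(" toolz",np.round(z,4), "dz-turn",None if yaw is None else round(np.radians(-((yaw-a+90)%180-90)),3))
    for w in W: print(" ",np.round(T.inv().apply(np.array(w)-s["tool_pos"])*1e3,1))
E
python3 - <<'E'
from h import *
acc={}
for i in range(4):
  for c in("top","side"):
    im=cams.snapshot(c)
    for n in["indexer","wheel_axis","crank_grip","bay"]+(["jar1"] if i<3 else [])+(["stand","tray"] if i<2 else []):
        for k in models.place_of(c,n)[:7]:
            acc.setdefault((n,c),[]).append([round(float(x)*1e3) for x in k["position"]]+[round(k["p"],2)])
for k in acc: print(k,acc[k])
for c in("top","side"):
    for k in models.masks_of(c,"brush")[:2]:
        m=k["pixels"]; ys,xs=np.nonzero(m); print(c,k["p"],m.sum(),xs.min(),xs.max(),ys.min(),ys.max())
    m=models.masks_of(c,"tray")[0]["pixels"].astype(np.uint8)
    rc=cv2.boxPoints(cv2.minAreaRect(cv2.findNonZero(m))); print("tray",[np.round(at_z(c,*p,0.016)*1e3)[:2] for p in rc])
print(at_z("top",441,287,.193),at_z("side",356,305,.193))
E
```

```text
('indexer', 'top') [[578, 74, -3, 0.64], [749, -278, 1, 0.29], [578, 76, -3, 0.58], [591, -3, 50, 0.56], [457, 270, 131, 0.31], [501, 272, 127, 0.22], [579, 75, 1, 0.72], [579, 75, -2, 0.78]]
('wheel_axis', 'top') [[501, 272, 127, 0.83], [503, 65, 50, 0.3], [502, 273, 129, 0.64], [501, 270, 127, 0.64]]
('crank_grip', 'top') [[457, 270, 127, 0.57], [426, -161, 12, 0.56], [491, -307, 1, 0.68], [456, 269, 130, 0.44], [502, 67, 51, 0.22], [454, 268, 130, 0.6], [456, 268, 130, 0.42]]
('bay', 'top') [[505, 65, 54, 0.58], [506, 66, 50, 0.9], [502, 66, 50, 0.64]]
('jar1', 'top') [[590, -4, 52, 0.83], [763, 338, 1, 0.79], [346, 129, 1, 0.75], [316, 234, 0, 0.69], [567, 151, 53, 0.58], [346, -38, 0, 0.57], [347, -40, -2, 0.87], [315, 234, 2, 0.82], [563, 149, 50, 0.74], [760, 337, 1, 0.73], [592, -5, 54, 0.64], [345, 128, 1, 0.81], [567, 151, 52, 0.77], [761, 338, 5, 0.77], [344, -38, -3, 0.72], [317, 237, 1, 0.63], [588, -6, 52, 0.59]]
('stand', 'top') [[423, -163, 1, 0.65], [366, 384, -4, 0.33], [424, -163, 4, 0.58]]
('tray', 'top') [[490, -306, -1, 0.79], [455, 267, 129, 0.17], [490, -305, 
[... 923 characters left out ...]
0, 0.92], [571, 152, 51, 0.84], [767, 338, 2, 0.79], [343, -46, 0, 0.73], [587, -3, 49, 0.69], [316, 233, 4, 0.62], [657, 85, 49, 0.44]]
('stand', 'side') [[425, -164, -5, 0.69], [662, 84, 50, 0.36], [406, 54, 0, 0.29], [427, -164, -1, 0.72], [709, -190, 0, 0.65], [659, 395, -4, 0.32]]
('tray', 'side') [[488, -307, -1, 0.79], [450, 270, 126, 0.18], [486, -305, -2, 0.76]]
top 0.85 605 422 450 273 299
top 0.35 629 404 431 268 302
tray [array([ 614., -216.]), array([ 639., -354.]), array([ 369., -389.]), array([ 345., -255.])]
side 0.65 623 343 367 297 331
side 0.58 13343 229 413 168 300Traceback (most recent call last):
  File "<stdin>", line 13, in <module>
IndexError: list index out of range
```

```bash
python3 - <<'E'
import cv2
a=cv2.imread("pics/top0.png")[240:340,180:480];b=cv2.imread("pics/side0.png")[190:390,220:460]
cv2.imwrite("pics/c1.png",cv2.resize(a,None,fx=2.6,fy=2.6,interpolation=2)); cv2.imwrite("pics/c2.png",cv2.resize(b,None,fx=3,fy=3,interpolation=2))
E
```

```text
(no output)
```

View pics/c2.png

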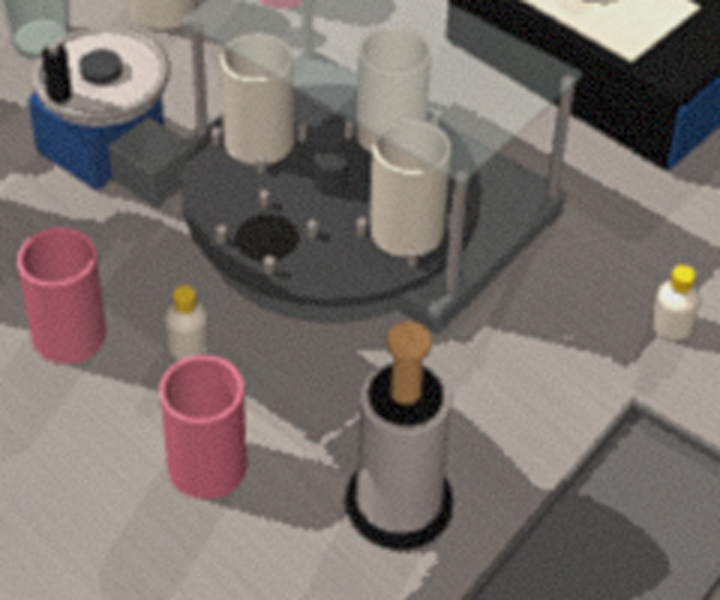

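View pics/c1.png

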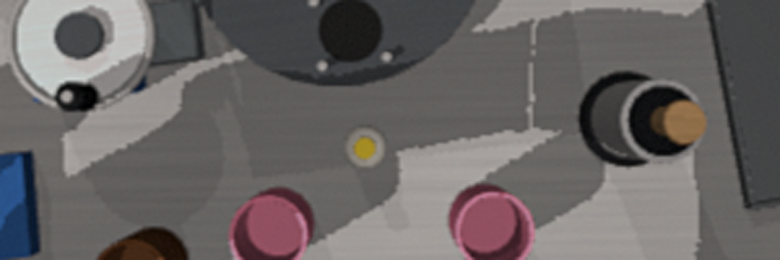

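```bash
python3 - <<'E'
from h import *
for z in(0,.22,.4): print(z,proj("top",[.182,.598,z]),proj("side",[.182,.598,z]))
for (u,v) in((125,200),(105,232),(170,215)): print(at_z("side",u,v,0.02))
for (u,v) in((60,340),(115,365),(78,393),(45,295)): print(at_z("top",u,v,0.02))
print("knob",at_z("top",443.5,286.5,.193),at_z("side",220+408/3,190+338/3,.190), "collar",at_z("top",433.8,287,.135))
shift([[.182,.598,.35],[.4535,.268,.35],[.4535,.268,.22],[.4535,.268,.136]],45)
E
```

```text
0 [ 68.15211647 408.07611071] [ 89.48340298 234.5750713 ]
0.22 [ -8.59602789 446.06655892] [ 62.87565415 169.33776803]
0.4 [-116.56227274  499.51001436] [ 36.18031719 103.8857148 ]
[0.31536631 0.63767917 0.02      ]
[0.21152507 0.55561666 0.02      ]
[0.37443506 0.49593078 0.02      ]
[0.327166   0.61020571 0.02      ]
[0.27314109 0.49114608 0.02      ]
[0.21738496 0.56728124 0.02      ]
[0.4227148  0.64695815 0.02      ]
knob [ 0.42641266 -0.16373389  0.193     ] [ 0.42600142 -0.16185212  0.19      ] collar [ 0.4248284  -0.16073655  0.135     ]
t 4.3 tcp [181.6 598.1 219.8] yaw 73.1 F [-0.9  0.1  0.5] open 87.7 q7 -0.22
 toolz [ 0.e+00  1.e-04 -1.e+00] dz-turn 0.491
  [-4.000e-01  1.000e-01 -1.302e+02]
  [-356.1 -236.8 -130.2]
  [-3.561e+02 -2.368e+02 -2.000e-01]
  [-356.1 -236.8   83.8]
```

>>> jog_arm(turn=[[0,0,0],[0,0,0],[0,0,0],[0,0,0.2],[0,0,0.3],[0,0,0.4],[0,0,0.491],[0,0,0.491],[0,0,0.491],[0,0,0.491],[0,0,0.491],[0,0,0.491],[0,0,0.491],[0,0,0.491],[0,0,0.491],[0,0,0.491]], translation=[[0,0,-0.06],[0,0,-0.12],[0,0,-0.13],[-0.05,-0.06,-0.13],[-0.09,-0.11,-0.13],[-0.12,-0.15,-0.13],[-0.148,-0.183,-0.13],[-0.2,-0.2,-0.13],[-0.25,-0.21,-0.13],[-0.3,-0.225,-0.13],[-0.356,-0.237,-0.13],[-0.356,-0.237,-0.07],[-0.356,-0.237,-0.01],[-0.356,-0.237,0],[-0.356,-0.237,0],[-0.356,-0.237,0]], grip=[0,0,0,0,0,0,0,0,0.4,0.4,0.4,0.4,0.4,0.4,0.4,0.4], force=12)

```text
clock: 6.3
tool_pos: [0.4547, 0.2689, 0.2219]
eef_rot: [0.383, 0.924, 0.002, 0.001]
contact_force: [-0.3, 0.7, -0.2]
opening: 0.601
finger_force: 0.0
```

```bash
python3 - <<'E'
from h import *
shift([[.4535,.268,.22],[.4535,.268,.136]],45)
E
```

```text
t 6.3 tcp [454.7 268.9 221.9] yaw 45.0 F [-0.3  0.7 -0.2] open 52.9 q7 0.15
 toolz [ 0.0035  0.0024 -1.    ] dz-turn -0.0
  [ 0.2 -1.5  1.9]
  [ 0.2 -1.8 85.9]
```

>>> jog_arm(turn=[[0,0,0],[0,0,0],[0,0,0],[0,0,0],[0,0,0],[0,0,0],[0,0,0]], translation=[[0,-0.001,0.05],[0,-0.001,0.086],[0,-0.001,0.086],[0,-0.001,0.086],[0,-0.001,0.086],[0,-0.001,0.086],[0,-0.001,0.086]], grip=[0.4,0.4,0.4,1,1,1,1], force=12)

```text
clock: 7.18
tool_pos: [0.4529, 0.2674, 0.1344]
eef_rot: [0.383, 0.924, 0.0, 0.0]
contact_force: [-0.5, 0.3, 0.6]
opening: 0.173
finger_force: 0.0
```

```bash
python3 - <<'E'
from h import *
shift([[.4535,.268,.136]],45)
E
```

```text
t 7.17 tcp [452.9 267.4 134.4] yaw 45.0 F [-0.5  0.3  0.6] open 15.2 q7 0.14
 toolz [ 9.e-04  7.e-04 -1.e+00] dz-turn -0.0
  [ 0.   0.9 -1.6]
```

```bash
python3 - <<'E'
from h import *
a=cams.snapshot("top")[200:320,150:270]; b=cams.snapshot("side")[150:270,190:310]
cv2.imwrite("pics/c3.png",cv2.resize(np.hstack([a,b])[:,:,::-1],None,fx=3.3,fy=3.3,interpolation=2))
print(r.get_state()["opening"]*88,proj("top",[.453,.267,.15])-[150,200],proj("side",[.453,.267,.15])-[190,150])
E
```

```text
7.228250882094406 [55.23009494 76.60352082] [48.03416106 56.58553859]
```

View pics/c3.png

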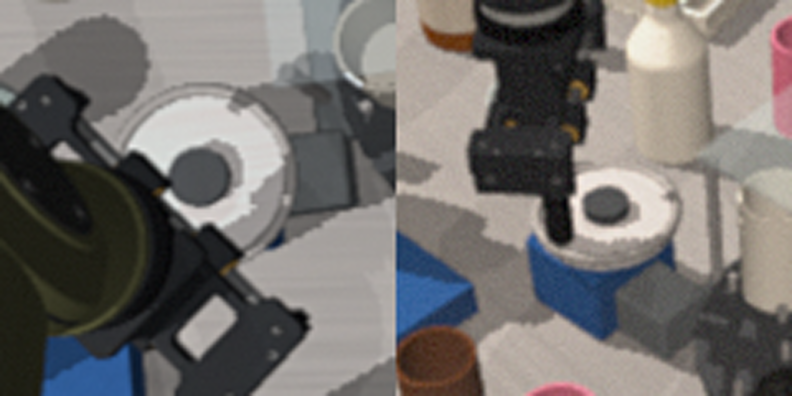

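```bash
python3 - <<'E'
from h import *
for c in("top","side"):
    cams.snapshot(c)
    for n in("crank_grip","wheel_axis"): print(c,n,[(np.round(k["position"],3),round(k["p"],2)) for k in models.place_of(c,n)[:2]])
    print(c,[(np.round(k["position"],3),round(k["p"],2)) for k in models.find_in(c,"crank_grip")[:2]])
s=r.get_state();print(s["opening"],s["finger_force"],s["contact_force"])
im=cams.snapshot("side")[150:250,200:300]; cv2.imwrite("pics/c4.png",cv2.resize(im[:,:,::-1],None,fx=6,fy=6,interpolation=2))
E
```

```text
top crank_grip []
top wheel_axis [(array([0.501, 0.271, 0.13 ]), 0.77)]
top []
side crank_grip [(array([0.454, 0.267, 0.129]), 0.65), (array([0.5  , 0.064, 0.047]), 0.29)]
side wheel_axis [(array([0.496, 0.272, 0.129]), 0.82)]
side [(array([0.446, 0.259, 0.127]), 0.6)]
0.0021130069852153812 0.0 [-0.3057396  -0.09436409 -0.03508353]
```

View pics/c4.png

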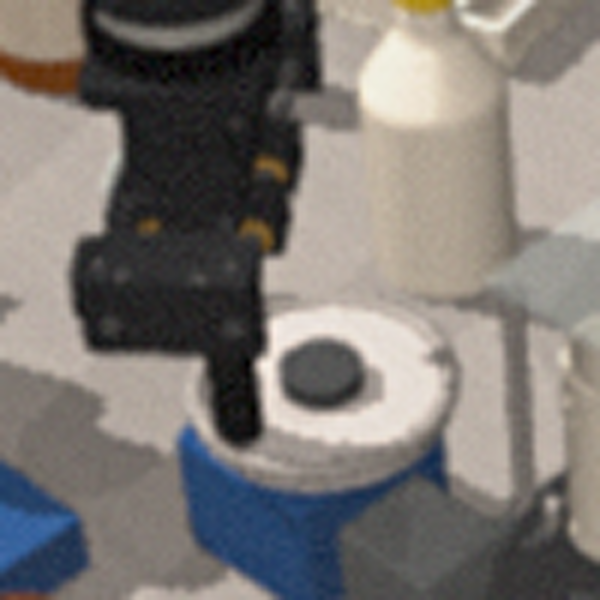

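```bash
python3 - <<'E'
from h import *
print("top end",at_z("top",206,277.3,.151),at_z("side",237.5,207,.151))
print("base",at_z("top",214,277,.101),at_z("side",240,222.5,.101))
for z in(.101,.115,.128,.151,.18): print(z,proj("top",[.4535,.268,z]),proj("side",[.4535,.268,z]))
E
```

```text
top end [0.45166506 0.26528491 0.151     ] [0.45052146 0.26565593 0.151     ]
base [0.45261043 0.26278195 0.101     ] [0.45022385 0.2639592  0.101     ]
0.101 [211.36333034 276.60172538] [240.08038171 221.08950275]
0.115 [209.53529931 276.5313423 ] [239.48326469 216.93694191]
0.128 [207.78434437 276.4639268 ] [238.92123776 213.0284099 ]
0.151 [204.55273304 276.33950289] [237.90859021 205.98610434]
0.18 [200.21478793 276.17248276] [236.59733574 196.86718169]
```

>>> jog_arm(turn=[[0,0,0],[0,0,0],[0,0,0],[0,0,0]], translation=[[0,0,-0.06],[0,0,-0.1],[0,0,-0.1],[0,0,-0.1]], grip=[0.5,0.5,0.5,0.5])

```text
clock: 8.22
tool_pos: [0.4521, 0.2668, 0.2333]
eef_rot: [0.383, 0.924, -0.0, -0.0]
contact_force: [0.2, -1.7, 0.4]
opening: 0.436
finger_force: 0.0
```

```bash
python3 - <<'E'
from h import *
shift([[.4535,.268,.136]],45); print(r.tips_ahead)
print([(np.round(k["position"],3),round(k["p"],2)) for k in models.place_of("side","crank_grip")[:2]])
im=cams.snapshot("side")[120:270,180:380]; cv2.imwrite("pics/c5.png",cv2.resize(im[:,:,::-1],None,fx=4,fy=4,interpolation=2))
print(proj("side",r.get_state()["tool_pos"]))
E
```

```text
t 8.22 tcp [452.1 266.8 233.3] yaw 45.0 F [ 0.2 -1.7  0.4] open 38.3 q7 0.15
 toolz [-1.e-03 -6.e-04 -1.e+00] dz-turn -0.0
  [-0.1  1.9 97.2]
0.019
[(array([0.453, 0.268, 0.129]), 0.55)]
[233.89184557 180.22147817]
```

View pics/c5.png

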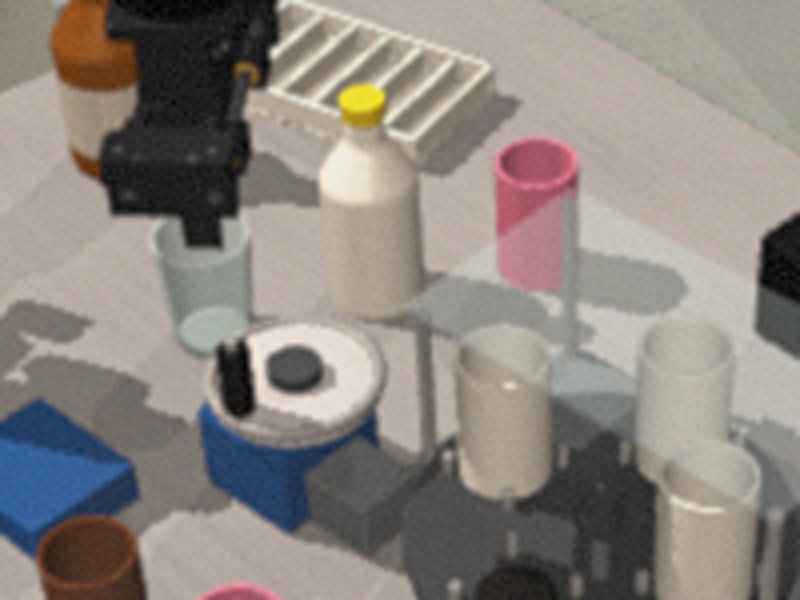

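```bash
python3 - <<'E'
from h import *
p=r.get_state()["tool_pos"]
for dz in(0,-.01,-.019):
    print(dz,[np.round((proj("side",p+[o*.707-l*.707,o*.707+l*.707,dz])-[180,120])*4) for o in(-.0367,-.0192,.0192) for l in (-.009,.009)])
print(models.find_in("side","crank_grip")[:1])
E
```

```text
0 [array([222., 281.]), array([190., 281.]), array([226., 262.]), array([195., 261.]), array([236., 221.]), array([205., 220.])]
-0.01 [array([224., 295.]), array([192., 294.]), array([228., 275.]), array([197., 275.]), array([237., 234.]), array([207., 234.])]
-0.019 [array([225., 307.]), array([194., 306.]), array([230., 287.]), array([199., 287.]), array([239., 246.]), array([209., 246.])]
[]
```

The wheel hasn't moved: crank still at crop (237,375). The fingers shut above it. In the picture the gripper is about 45 mm higher than the TCP reading implies: its fingertip is at crop row 245, and I expected row 300 or so. I'll go lower, keeping within what the missed grip shows is safe.

>>> jog_arm(turn=[[0,0,0],[0,0,0],[0,0,0],[0,0,0],[0,0,0],[0,0,0],[0,0,0],[0,0,0],[0,0,0],[0,0,0]], translation=[[0,0.0015,0.06],[0,0.0015,0.1],[0,0.0015,0.115],[0,0.0015,0.125],[0,0.0015,0.13],[0,0.0015,0.133],[0,0.0015,0.133],[0,0.0015,0.133],[0,0.0015,0.133],[0,0.0015,0.133]], grip=[0.5,0.5,0.5,0.5,0.5,0.5,1,1,1,1], force=12)

```text
clock: 9.62
tool_pos: [0.4525, 0.2672, 0.101]
eef_rot: [0.383, 0.924, -0.001, -0.001]
contact_force: [-4.4, -3.4, 6.8]
opening: 0.243
finger_force: 12.0
```

```bash
python3 - <<'E'
from h import *
shift([[.4535,.268,.136]],45); print(r.get_state()["finger_force"])
im=cams.snapshot("side")[120:270,180:380]; cv2.imwrite("pics/c6.png",cv2.resize(im[:,:,::-1],None,fx=4,fy=4,interpolation=2))
E
```

```text
t 9.62 tcp [452.5 267.2 101. ] yaw 45.0 F [-4.4 -3.4  6.8] open 21.4 q7 0.13
 toolz [-0.0022 -0.0016 -1.    ] dz-turn -0.0
  [ -0.2   1.2 -35. ]
11.996644819155335
```

```bash
cat >> h.py <<'E'
def circle(C,phi0,n,start_deg,step):
    """rows for clockwise turning; relative to commanded pose assumed = point on circle at start"""
    T=R.from_quat(r.get_state()["eef_rot"]).as_matrix(); T=np.round(T,2)
    P=lambda a:47*np.array([np.cos(np.radians(phi0-a)),np.sin(np.radians(phi0-a)),0])
    out=[]
    for i in range(1,n+1):
        d=T.T@(P(start_deg+i*step)-P(start_deg)); out.append([round(float(d[0])/1e3,3),round(float(d[1])/1e3,3),0])
    print(out)
E
python3 - <<'E'
from h import *
circle(None,186.5,20,0,18)
E
```

```text
[[0.01, 0.011, 0], [0.016, 0.024, 0], [0.018, 0.039, 0], [0.015, 0.053, 0], [0.008, 0.066, 0], [-0.003, 0.076, 0], [-0.017, 0.082, 0], [-0.031, 0.084, 0], [-0.046, 0.081, 0], [-0.059, 0.074, 0], [-0.069, 0.063, 0], [-0.075, 0.05, 0], [-0.077, 0.035, 0], [-0.074, 0.02, 0], [-0.066, 0.008, 0], [-0.055, -0.002, 0], [-0.042, -0.009, 0], [-0.027, -0.01, 0], [-0.013, -0.007, 0], [-0.0, -0.0, 0]]
```

>>> jog_arm(turn=[[0,0,0],[0,0,0],[0,0,0],[0,0,0],[0,0,0]], translation=[[0.01,0.011,0],[0.016,0.024,0],[0.018,0.039,0],[0.015,0.053,0],[0.008,0.066,0]], grip=[1,1,1,1,1])

```text
clock: 10.3
tool_pos: [0.4959, 0.3176, 0.101]
eef_rot: [0.384, 0.924, -0.002, 0.001]
contact_force: [-1.8, -10.2, 9.3]
opening: 0.242
finger_force: 12.0
```

```bash
python3 - <<'E'
from h import *
shift([[.4992-.0053,.2725+.0467,.101]],45); s=r.get_state();print(s["finger_force"],s["opening"],s["moment"])
circle(None,186.5,15,90,18)
E
```

```text
t 10.3 tcp [495.9 317.6 101. ] yaw 44.9 F [ -1.8 -10.2   9.3] open 21.3 q7 0.11
 toolz [-1.0e-04 -4.9e-03 -1.0e+00] dz-turn -0.002
  [ 2.6 -0.3  0. ]
11.999982353299856 0.2424032981746866 [-2.23609424  0.48956752  0.00418317]
[[-0.011, 0.01, 0], [-0.024, 0.016, 0], [-0.039, 0.018, 0], [-0.053, 0.015, 0], [-0.066, 0.008, 0], [-0.076, -0.003, 0], [-0.082, -0.017, 0], [-0.084, -0.031, 0], [-0.081, -0.046, 0], [-0.074, -0.059, 0], [-0.063, -0.069, 0], [-0.05, -0.075, 0], [-0.035, -0.077, 0], [-0.02, -0.074, 0], [-0.008, -0.066, 0]]
```

View pics/c6.png

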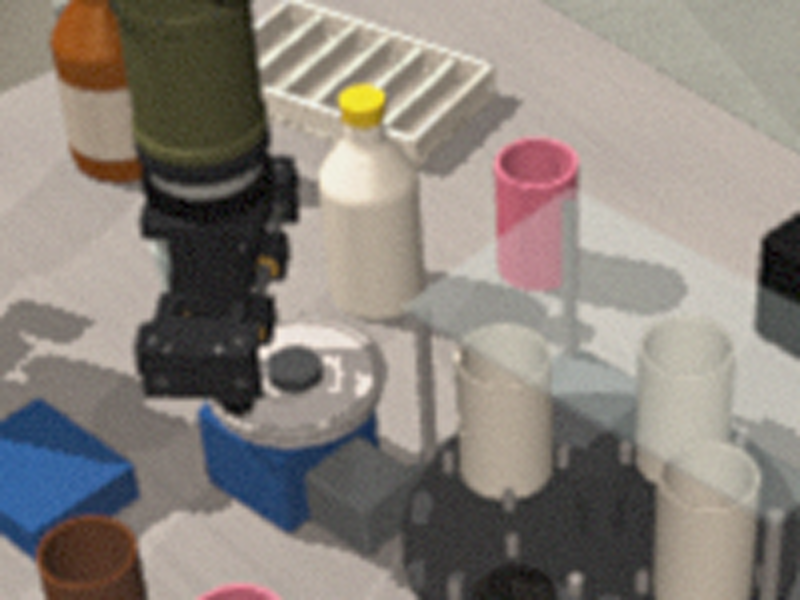

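>>> jog_arm(turn=[[0,0,0],[0,0,0],[0,0,0],[0,0,0],[0,0,0],[0,0,0],[0,0,0],[0,0,0],[0,0,0],[0,0,0],[0,0,0],[0,0,0],[0,0,0],[0,0,0],[0,0,0],[0,0,0],[0,0,0],[0,0,0],[0,0,0],[0,0,0]], translation=[[-0.012,0.009,-0.001],[-0.025,0.015,-0.001],[-0.04,0.017,-0.001],[-0.054,0.014,-0.001],[-0.067,0.007,-0.001],[-0.077,-0.004,-0.001],[-0.083,-0.018,-0.001],[-0.085,-0.032,-0.001],[-0.082,-0.047,-0.001],[-0.075,-0.06,-0.001],[-0.064,-0.07,-0.001],[-0.051,-0.076,-0.001],[-0.036,-0.078,-0.001],[-0.021,-0.075,-0.001],[-0.009,-0.067,-0.001],[0.001,-0.056,-0.001],[0.007,-0.043,-0.001],[0.009,-0.028,-0.001],[0.006,-0.014,-0.001],[-0.001,-0.001,-0.001]], grip=[1,1,1,1,1,1,1,1,1,1,1,1,1,1,1,1,1,1,1,1])

```text
clock: 12.8
tool_pos: [0.494, 0.3175, 0.1015]
eef_rot: [0.383, 0.924, -0.003, -0.001]
contact_force: [-1.4, -8.4, -8.6]
opening: 0.244
finger_force: 12.0
```

>>> jog_arm(turn=[[0,0,0],[0,0,0],[0,0,0],[0,0,0],[0,0,0],[0,0,0],[0,0,0],[0,0,0],[0,0,0],[0,0,0],[0,0,0],[0,0,0],[0,0,0],[0,0,0],[0,0,0],[0,0,0],[0,0,0]], translation=[[-0.011,0.01,0],[-0.024,0.016,0],[-0.039,0.018,0],[-0.053,0.015,0],[-0.066,0.008,0],[-0.076,-0.003,0],[-0.082,-0.017,0],[-0.084,-0.031,0],[-0.081,-0.046,0],[-0.074,-0.059,0],[-0.063,-0.069,0],[-0.05,-0.075,0],[-0.035,-0.077,0],[-0.02,-0.074,0],[-0.008,-0.066,0],[-0.008,-0.066,0],[-0.008,-0.066,0]], grip=[1,1,1,1,1,1,1,1,1,1,1,1,1,1,1,1,1])

```text
clock: 14.92
tool_pos: [0.4524, 0.2689, 0.102]
eef_rot: [0.382, 0.924, 0.001, -0.001]
contact_force: [-4.6, 1.9, -6.6]
opening: 0.241
finger_force: 12.0
```

```bash
python3 - <<'E'
from h import *
shift([[.4525,.2672,.101]],45)
for i in range(2):
  cams.snapshot("side")
  for n in("crank_grip","jar1"): print(n,[(np.round(k["position"],3),round(k["p"],2)) for k in models.place_of("side",n)])
E
```

```text
t 14.93 tcp [452.4 268.9 102. ] yaw 45.1 F [-4.6  1.9 -6.6] open 21.2 q7 0.15
 toolz [-0.0015  0.002  -1.    ] dz-turn 0.002
  [-1.2 -1.1  1. ]
crank_grip [(array([0.453, 0.27 , 0.13 ]), 0.48), (array([0.365, 0.38 , 0.003]), 0.45), (array([ 0.428, -0.165,  0.   ]), 0.3)]
jar1 [(array([0.501, 0.066, 0.051]), 0.89), (array([0.767, 0.338, 0.   ]), 0.81), (array([ 0.343, -0.042,  0.002]), 0.73), (array([ 0.348,  0.13 , -0.002]), 0.72), (array([ 0.653,  0.396, -0.001]), 0.52), (array([0.66 , 0.081, 0.05 ]), 0.45)]
crank_grip [(array([0.453, 0.269, 0.129]), 0.57)]
jar1 [(array([ 0.345, -0.044,  0.002]), 0.94), (array([ 0.589, -0.008,  0.048]), 0.92), (array([0.318, 0.232, 0.003]), 0.87), (array([0.501, 0.069, 0.051]), 0.82), (array([ 0.767,  0.338, -0.   ]), 0.73), (array([ 0.345,  0.129, -0.002]), 0.69), (array([0.662, 0.082, 0.051]), 0.59)]
```

>>> jog_arm(turn=[[0,0,0],[0,0,0],[0,0,0],[0,0,0],[0,0,0],[0,0,-0.18],[0,0,-0.36],[0,0,-0.54],[0,0,-0.72],[0,0,-0.9],[0,0,-0.908],[0,0,-0.908],[0,0,-0.908],[0,0,-0.908],[0,0,-0.908]], translation=[[0,0,0],[0,0,0],[0,0,-0.05],[0,0,-0.1],[0,0,-0.15],[-0.03,-0.034,-0.15],[-0.065,-0.073,-0.15],[-0.105,-0.119,-0.15],[-0.145,-0.164,-0.15],[-0.185,-0.209,-0.15],[-0.225,-0.254,-0.15],[-0.265,-0.299,-0.15],[-0.287,-0.324,-0.15],[-0.287,-0.324,-0.15],[-0.287,-0.324,-0.15]], grip=[0.5,0.5,0.4,0.3,0,0,0,0,0,0,0,0,0,0,0])

```text
clock: 17.1
tool_pos: [0.428, -0.1648, 0.2523]
eef_rot: [-0.061, 0.998, -0.0, 0.001]
contact_force: [0.8, -0.3, -0.5]
opening: 1.002
finger_force: 0.0
```

```bash
python3 - <<'E'
from h import *
shift([[.426,-.163,.118]],97)
for c in("side","top"):
  cams.snapshot(c)
  for n in("stand","brush","crank_grip","jar1"): print(c,n,[(np.round(k["position"],3),round(k["p"],2)) for k in models.place_of(c,n)])
im=cams.snapshot("side")[180:400,240:440]; cv2.imwrite("pics/c7.png",cv2.resize(im[:,:,::-1],None,fx=2.7,fy=2.7,interpolation=2))
p=r.get_state()["tool_pos"]
for dz in(-.019,.0,.029,.04,.05): print(dz,[np.round((proj("side",p+[0,o,dz])-[240,180])*2.7) for o in(-.0615,-.044,.044,.0615)])
E
```

```text
t 17.1 tcp [ 428.  -164.8  252.3] yaw 97.0 F [ 0.8 -0.3 -0.5] open 88.2 q7 1.76
 toolz [ 1.6e-03  1.0e-04 -1.0e+00] dz-turn 0.0
  [  2.    2.  134.3]
side stand [(array([ 0.427, -0.166, -0.   ]), 0.93), (array([0.363, 0.382, 0.001]), 0.36)]
side brush []
side crank_grip [(array([ 0.586, -0.007,  0.047]), 0.7), (array([0.454, 0.269, 0.127]), 0.5)]
side jar1 [(array([0.498, 0.066, 0.052]), 0.89), (array([0.768, 0.339, 0.002]), 0.79), (array([0.316, 0.232, 0.004]), 0.7), (array([ 0.586, -0.006,  0.048]), 0.69), (array([ 0.347,  0.13 , -0.   ]), 0.63), (array([ 0.346, -0.038,  0.002]), 0.61)]
top stand [(array([ 0.426, -0.164,  0.004]), 0.6)]
top brush [(array([ 0.424, -0.164,  0.003]), 0.21)]
top crank_grip []
top jar1 [(array([ 0.345, -0.038, -0.005]), 0.93), (array([0.346, 0.13 , 0.001]), 0.75), (array([ 0.591, -0.011,  0.052]), 0.74), (array([0.502, 0.064, 0.052]), 0.73), (array([0.315, 0.232, 0.002]), 0.7), (array([0.503, 0.067, 0.054]), 0.69), (array([0.759, 0.341, 0.005]), 0.64)]
-0.019 [array([384., 344.]), array([366., 330.]), array([277., 260.]), array([260., 247.])]
0.0 [array([386., 327.]), array([367., 312.]), array([277., 242.]), array([260., 229.])]
0.029 [array([389., 299.]), array([370., 284.]), array([278., 214.]), array([261., 201.])]
0.04 [array([391., 288.]), array([371., 273.]), array([279., 204.]), array([261., 190.])]
0.05 [array([392., 278.]), array([372., 263.]), array([279., 193.]), array([261., 180.])]
```

View pics/c7.png

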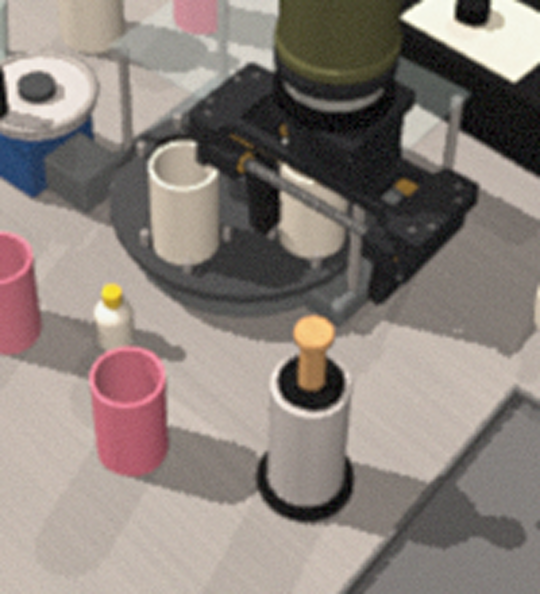

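>>> jog_arm(turn=[[0,0,0],[0,0,0],[0,0,0],[0,0,0],[0,0,0],[0,0,0],[0,0,0],[0,0,0]], translation=[[0.002,0.002,0.05],[0.002,0.002,0.1],[0.002,0.002,0.125],[0.002,0.002,0.134],[0.002,0.002,0.134],[0.002,0.002,0.134],[0.002,0.002,0.134],[0.002,0.002,0.134]], grip=[0,0,0,0,1,1,1,1], force=25)

```text
clock: 18.65
tool_pos: [0.4255, -0.1636, 0.1184]
eef_rot: [-0.061, 0.998, -0.0, 0.001]
contact_force: [-0.4, 0.7, 0.0]
opening: 0.569
finger_force: 0.0
```

>>> jog_arm(turn=[[0,0,0],[0,0,0],[0,0,0],[0,0,0],[0,0,0]], translation=[[0,0,0],[0,0,0],[0,0,0],[0,0,0],[0,0,0]], grip=[1,1,1,1,1])

```text
clock: 19.27
tool_pos: [0.4251, -0.1635, 0.1178]
eef_rot: [-0.061, 0.998, 0.0, -0.0]
contact_force: [0.7, 0.5, 0.7]
opening: 0.221
finger_force: 25.0
```

>>> jog_arm(turn=[[0,0,0],[0,0,0],[0,0,0],[0,0,0],[0,0,0],[0,0,0],[0,0,0],[0,0,0],[0,0,0],[0,0,0],[0,0,0]], translation=[[0,0,-0.04],[0,0,-0.09],[0,0,-0.14],[0,0,-0.162],[-0.02,0.04,-0.162],[-0.04,0.085,-0.162],[-0.06,0.13,-0.162],[-0.082,0.175,-0.162],[-0.1025,0.2185,-0.162],[-0.1025,0.2185,-0.162],[-0.1025,0.2185,-0.162]], grip=[1,1,1,1,1,1,1,1,1,1,1])

```text
clock: 20.65
tool_pos: [0.4997, 0.065, 0.2794]
eef_rot: [-0.061, 0.998, -0.001, -0.001]
contact_force: [0.7, -0.9, -0.6]
opening: 0.22
finger_force: 25.0
```

```bash
python3 - <<'E'
from h import *
shift([[.5005,.066,.28]],97)
for c in("side","top"):
  im=cams.snapshot(c)
  print(c,[(np.round(k["position"],3),round(k["p"],2)) for k in models.place_of(c,"brush")[:2]],[(np.round(k["position"],3),round(k["p"],2)) for k in models.place_of(c,"jar1") if abs(k["position"][0]-.5)<.06])
  if c=="side": cv2.imwrite("pics/c8.png",cv2.resize(im[100:300,220:420,::-1],None,fx=3,fy=3,interpolation=2))
E
```

```text
t 20.65 tcp [499.7  65.  279.4] yaw 97.0 F [ 0.7 -0.9 -0.6] open 19.4 q7 1.27
 toolz [-0.0013 -0.0011 -1.    ] dz-turn -0.0
  [-1.   0.9 -0.6]
side [(array([0.498, 0.07 , 0.176]), 0.97)] [(array([0.501, 0.066, 0.05 ]), 0.64)]
top [] []
```

View pics/c8.png

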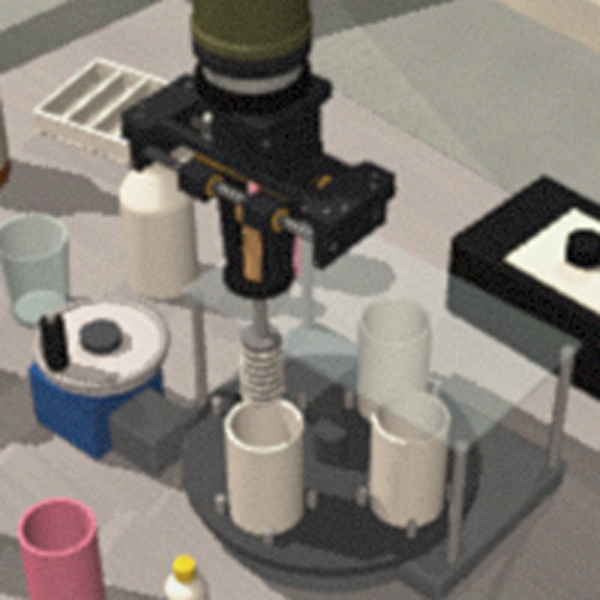

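>>> jog_arm(turn=[[0,0,0],[0,0,0],[0,0,0],[0,0,0],[0,0,0],[0,0,0],[0,0,0]], translation=[[-0.001,0.001,0.02],[-0.001,0.001,0.045],[-0.001,0.001,0.08],[-0.001,0.001,0.105],[-0.001,0.001,0.114],[-0.001,0.001,0.117],[-0.001,0.001,0.117]], grip=[1,1,1,1,1,1,1])

```text
clock: 21.82
tool_pos: [0.5017, 0.067, 0.1635]
eef_rot: [-0.061, 0.998, 0.0, 0.001]
contact_force: [0.1, 0.0, -0.6]
opening: 0.22
finger_force: 25.0
```

>>> jog_arm(turn=[[0,0,0],[0,0,0],[0,0,0],[0,0,0]], translation=[[0,0,0.001],[0,0,0.002],[0,0,0.003],[0,0,0.003]], grip=[1,1,1,1])

```text
clock: 22.32
tool_pos: [0.5011, 0.067, 0.1598]
eef_rot: [-0.061, 0.998, 0.0, 0.0]
contact_force: [0.3, 0.4, -0.5]
opening: 0.221
finger_force: 25.0
```

>>> jog_arm(turn=[[0,0,0],[0,0,0],[0,0,0],[0,0,0]], translation=[[0,0,0.001],[0,0,0.001],[0,0,0.002],[0,0,0.002]], grip=[1,1,1,1])

```text
clock: 22.82
tool_pos: [0.5012, 0.067, 0.1578]
eef_rot: [-0.061, 0.998, 0.0, 0.0]
contact_force: [0.9, 0.2, -0.9]
opening: 0.219
finger_force: 25.0
```

>>> jog_arm(turn=[[0,0,0],[0,0,0],[0,0,0],[0,0,0]], translation=[[0,0,0.001],[0,0,0.002],[0,0,0.003],[0,0,0.003]], grip=[1,1,1,1])

```text
clock: 23.32
tool_pos: [0.5026, 0.0674, 0.1575]
eef_rot: [-0.061, 0.998, -0.0, 0.002]
contact_force: [-3.9, -0.4, 25.2]
opening: 0.219
finger_force: 25.0
```

```bash
python3 - <<'E'
from h import *
s=r.get_state();print(s["tool_pos"],s["contact_force"],s["joint_torque"])
im=cams.snapshot("side"); print([(np.round(k["position"],3),round(k["p"],2)) for k in models.place_of("side","brush")[:2]],[(np.round(k["position"],3),round(k["p"],2)) for k in models.place_of("side","jar1") if abs(k["position"][0]-.5)<.06])
cv2.imwrite("pics/c9.png",cv2.resize(im[140:290,240:390,::-1],None,fx=4,fy=4,interpolation=2))
E
```

```text
[0.5025973  0.06735877 0.15754985] [-3.92063073 -0.42044246 25.18811117] [-2.11791652e-01 -3.33785713e+01 -1.04522757e+00 -8.20315987e+00
  1.90460365e-01 -1.24377932e+00  1.08081182e-03]
[] [(array([0.498, 0.069, 0.048]), 0.9)]
```

View pics/c9.png

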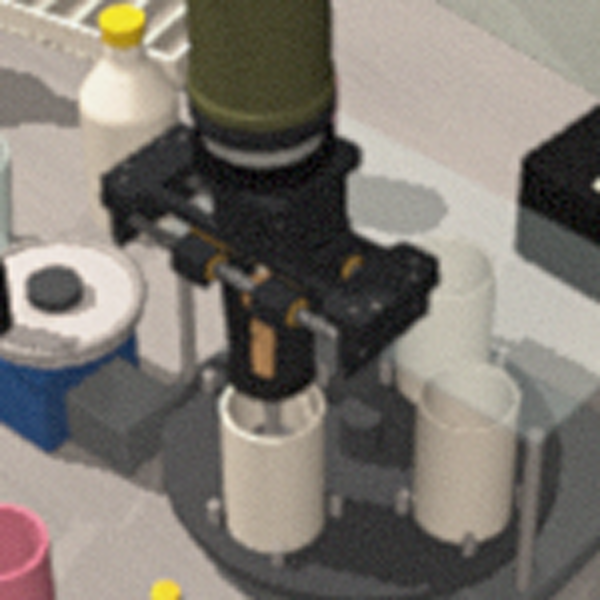

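>>> jog_arm(turn=[[0,0,0],[0,0,0],[0,0,0],[0,0,0],[0,0,0],[0,0,0],[0,0,0],[0,0,0]], translation=[[0,0,-0.03],[0,0,-0.06],[0,0,-0.062],[0,0,-0.062],[0,0,-0.03],[0,0,-0.008],[0,0,-0.001],[0,0,-0.001]], grip=[1,1,1,1,1,1,1,1])

```text
clock: 24.48
tool_pos: [0.5014, 0.067, 0.1567]
eef_rot: [-0.061, 0.998, -0.0, 0.0]
contact_force: [-2.3, -1.0, 15.7]
opening: 0.218
finger_force: 31.4
```

>>> jog_arm(turn=[[0,0,0],[0,0,0],[0,0,0],[0,0,0],[0,0,0],[0,0,0],[0,0,0],[0,0,0],[0,0,0],[0,0,0],[0,0,0]], translation=[[0,0,-0.04],[0,0,-0.09],[0,0,-0.125],[0.02,-0.04,-0.125],[0.04,-0.085,-0.125],[0.062,-0.131,-0.125],[0.083,-0.176,-0.125],[0.1035,-0.2195,-0.125],[0.1035,-0.2195,-0.125],[0.1035,-0.2195,-0.125],[0.1035,-0.2195,-0.125]], grip=[1,1,1,1,1,1,1,1,1,1,1])

```text
clock: 25.85
tool_pos: [0.4256, -0.1619, 0.2805]
eef_rot: [-0.063, 0.998, 0.001, -0.0]
contact_force: [0.3, 0.7, -1.2]
opening: 0.217
finger_force: 27.5
```

```bash
python3 - <<'E'
from h import *
shift([[.4252,-.1635,.12]],97)
im=cams.snapshot("side");print([(np.round(k["position"],3),round(k["p"],2)) for k in models.place_of("side","brush")[:2]])
E
```

```text
t 25.85 tcp [ 425.6 -161.9  280.5] yaw 97.2 F [ 0.3  0.7 -1.2] open 19.1 q7 1.76
 toolz [-3.e-04  1.e-03 -1.e+00] dz-turn 0.003
  [  0.6  -1.7 160.5]
[(array([ 0.422, -0.164,  0.178]), 0.97)]
```

>>> jog_arm(turn=[[0,0,0],[0,0,0],[0,0,0],[0,0,0],[0,0,0],[0,0,0],[0,0,0]], translation=[[0,-0.0015,0.02],[0,-0.0015,0.05],[0,-0.0015,0.1],[0,-0.0015,0.14],[0,-0.0015,0.155],[0,-0.0015,0.16],[0,-0.0015,0.16]], grip=[1,1,1,1,1,1,1])

```text
clock: 26.82
tool_pos: [0.4258, -0.1646, 0.121]
eef_rot: [-0.062, 0.998, 0.0, 0.0]
contact_force: [-0.7, -0.7, -1.0]
opening: 0.22
finger_force: 27.5
```

>>> jog_arm(turn=[[0,0,0],[0,0,0],[0,0,0]], translation=[[0,0,0.002],[0,0,0.004],[0,0,0.004]], grip=[1,1,1])

```text
clock: 27.2
tool_pos: [0.4257, -0.1651, 0.1171]
eef_rot: [-0.061, 0.998, -0.0, 0.001]
contact_force: [-0.1, 0.1, 0.8]
opening: 0.22
finger_force: 27.6
```

>>> jog_arm(turn=[[0,0,0],[0,0,0],[0,0,0],[0,0,0],[0,0,0],[0,0,0],[0,0,0],[0,0,0],[0,0,0],[0,0,0],[0,0,0],[0,0,0],[0,0,0],[0,0,0],[0,0,0],[0,0,0],[0,0,0]], translation=[[0,0,0.002],[0,0,0.002],[0,0,0.002],[0,0,0.002],[0,0,0.002],[0,0,0.002],[0,0,-0.02],[0,0,-0.06],[0,0,-0.11],[0,0,-0.163],[-0.02,0.043,-0.163],[-0.042,0.091,-0.163],[-0.064,0.138,-0.163],[-0.085,0.183,-0.163],[-0.1025,0.2208,-0.163],[-0.1025,0.2208,-0.163],[-0.1025,0.2208,-0.163]], grip=[1,0,0,0,0,0,0,0,0,0,0,0,0,0,0,0,0])

```text
clock: 29.32
tool_pos: [0.4997, 0.0657, 0.2796]
eef_rot: [-0.061, 0.998, -0.001, -0.0]
contact_force: [-0.3, -0.4, 0.9]
opening: 1.002
finger_force: 0.0
```

```bash
python3 - <<'E'
from h import *
for c in("side","top"):
  for i in range(2):
    im=cams.snapshot(c)
    print([(np.round(k["position"],3),round(k["p"],2)) for k in models.place_of(c,"brush")[:2]],[(np.round(k["position"],3),round(k["p"],2)) for k in models.place_of(c,"jar1") if k["position"][2]>.03])
shift([[.5005,.0665,.08]],97)
E
```

```text
[(array([ 0.478, -0.036,  0.016]), 0.75)] [(array([ 0.587, -0.007,  0.048]), 0.84), (array([0.5  , 0.067, 0.054]), 0.59), (array([0.661, 0.082, 0.053]), 0.54)]
[(array([ 0.48 , -0.034,  0.017]), 0.65)] [(array([ 0.587, -0.004,  0.05 ]), 0.94), (array([0.498, 0.069, 0.049]), 0.78), (array([0.661, 0.082, 0.05 ]), 0.39)]
[] []
[] []
t 29.93 tcp [500.2  66.6 279.8] yaw 97.0 F [-0.6  0.2 -1.2] open 87.9 q7 1.24
 toolz [ 0.e+00  1.e-04 -1.e+00] dz-turn -0.0
  [-3.000e-01 -1.000e-01  1.998e+02]
```

```bash
python3 - <<'E'
from h import *
im=cams.snapshot("side"); cv2.imwrite("pics/c10.png",cv2.resize(im[160:400,220:480,::-1],None,fx=2.5,fy=2.5,interpolation=2))
E
```

```text
(no output)
```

View pics/c10.png

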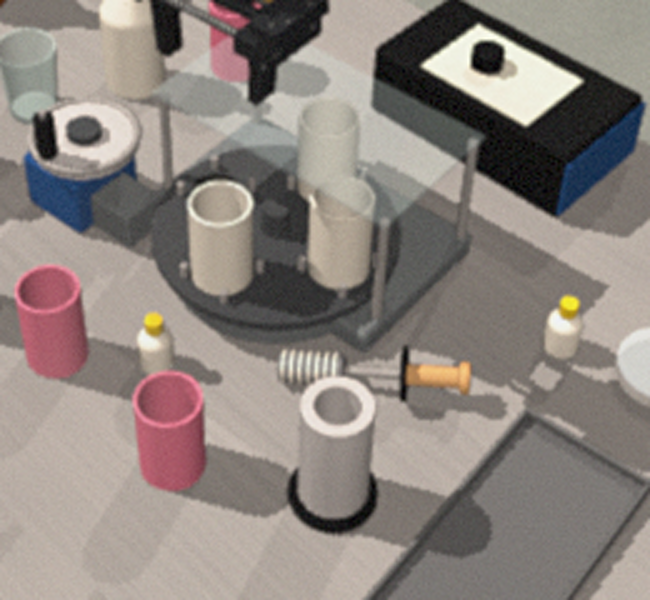

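The brush stuck to the gripper as it lifted and fell on the bench. It lies between the stand and the indexer, head at crop (285,368) and knob at (465,377). The jar and everything else look undisturbed. I'll locate it to pick it up.

```bash
python3 - <<'E'
from h import *
f=lambda x,y:(220+x/2.5,160+y/2.5)
print("head",at_z("side",*f(285,368),.015),"knob",at_z("side",*f(463,377),.032),"collar",at_z("side",*f(405,372),.026),"guardcorner post",at_z("side",*f(365,335),.03))
im=cams.snapshot("side")
for n in("vial_a","stand","tray","dish"): print(n,[np.round(k["position"],3) for k in models.place_of("side",n)[:2]])
t=cams.snapshot("top"); 
for c in("side","top"):
  for k in models.masks_of(c,"brush")[:1]:
    m=k["pixels"].astype(np.uint8); print(c,k["p"],cv2.minAreaRect(cv2.findNonZero(m)),cv2.boundingRect(m))
hsv=cv2.cvtColor(t,cv2.COLOR_RGB2HSV); m=cv2.inRange(hsv,(8,100,80),(22,255,255)); n,l,st,ce=cv2.connectedComponentsWithStats(m); print([(st[i],ce[i]) for i in range(1,n) if st[i][4]>25])
cv2.imwrite("pics/c11.png",cv2.resize(t[180:330,320:540,::-1],None,fx=3.6,fy=3.6,interpolation=2))
E
```

```text
head [ 0.48458155 -0.04075679  0.015     ] knob [ 0.58718921 -0.16923704  0.032     ] collar [ 0.55639349 -0.1260961   0.026     ] guardcorner post [ 0.55877214 -0.07215523  0.03      ]
vial_a [array([0.404, 0.056, 0.003]), array([ 0.707, -0.194,  0.   ])]
stand [array([0.545, 0.437, 0.001]), array([ 0.425, -0.164, -0.   ])]
tray [array([ 0.486, -0.307,  0.001]), array([0.659, 0.081, 0.049])]
dish [array([ 0.752, -0.28 , -0.001])]
side 0.93 ((369.0, 308.5), (19.0, 76.0), 90.0) (331, 299, 77, 20)
top 0.81 ((404.74298095703125, 223.5906524658203), (21.547866821289062, 53.81184005737305), 62.44719314575195) (384, 204, 45, 40)
[(array([  3, 178,  17,   6,  32], dtype=int32), array([  9.8125 , 180.46875])), (array([  0, 182,  34,  36, 770], dtype=int32), array([ 17.98961039, 201.11298701])), (array([403, 204,  26,  23, 245], dtype=int32), array([415.73061224, 215.30204082])), (array([215, 332,  30,  31, 162], dtype=int32), array([232.17901235, 345.30864198]))]
```

View pics/c11.png

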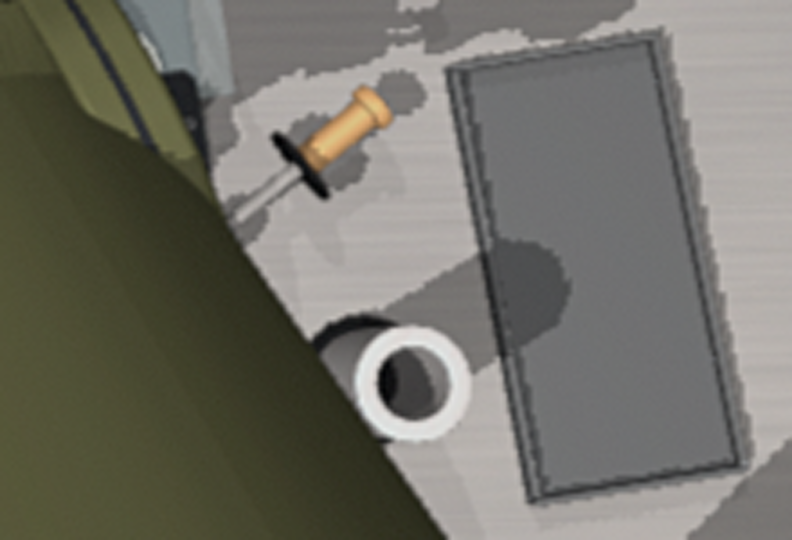

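```bash
python3 - <<'E'
from h import *
g=lambda x,y:(320+x/3.6,180+y/3.6)
c=at_z("top",*g(300,165),.026);k=at_z("top",*g(376,102),.033);m=at_z("top",*g(341,132),.030); print(c,k,m)
f=lambda x,y:(220+x/2.5,160+y/2.5)
m2=at_z("side",*f(437,375),.030); print(m2)
d=k-c; print(np.degrees(np.arctan2(d[1],d[0])),np.hypot(*d[:2]))
a=c+(k-c)*26.5/60.5; print("grip pt",a)
shift([[a[0],a[1],.28],[a[0],a[1],-.013]],18)
E
```

```text
[ 0.55523206 -0.12782537  0.026     ] [ 0.59136741 -0.17352554  0.033     ] [ 0.57412836 -0.15244562  0.03      ]
[ 0.57280241 -0.15050384  0.03      ]
-51.66640442471952 0.058260350830883156
grip pt [ 0.57105994 -0.1478428   0.02906612]
t 30.38 tcp [500.2  66.7 279.8] yaw 97.0 F [-0.   0.   0.1] open 87.8 q7 1.24
 toolz [ 0.e+00  1.e-04 -1.e+00] dz-turn 1.379
  [-4.420e+01 -2.216e+02 -2.000e-01]
  [ -44.2 -221.6  292.8]
```

>>> jog_arm(turn=[[0,0,0.18],[0,0,0.36],[0,0,0.54],[0,0,0.72],[0,0,0.9],[0,0,1.08],[0,0,1.26],[0,0,1.344],[0,0,1.344],[0,0,1.344],[0,0,1.344],[0,0,1.344],[0,0,1.344],[0,0,1.344]], translation=[[-0.005,-0.025,0],[-0.013,-0.065,0],[-0.021,-0.105,0],[-0.029,-0.145,0],[-0.037,-0.185,0],[-0.045,-0.224,0],[-0.045,-0.224,0],[-0.045,-0.224,0.04],[-0.045,-0.224,0.09],[-0.045,-0.224,0.14],[-0.045,-0.224,0.19],[-0.045,-0.224,0.21],[-0.045,-0.224,0.22],[-0.045,-0.224,0.22]], grip=[0.1,0.2,0.3,0.3,0.3,0.3,0.3,0.3,0.3,0.3,0.3,0.3,0.3,0.3])

```text
clock: 32.12
tool_pos: [0.5722, -0.1501, 0.0597]
eef_rot: [0.574, 0.819, 0.0, -0.0]
contact_force: [0.6, 0.7, -0.3]
opening: 0.696
finger_force: 0.0
```

```bash
python3 - <<'E'
from h import *
shift([[.572,-.150,-.013]],20)
im=cams.snapshot("side"); cv2.imwrite("pics/c12.png",cv2.resize(im[220:360,300:460,::-1],None,fx=4,fy=4,interpolation=2))
E
```

```text
t 32.12 tcp [ 572.2 -150.1   59.7] yaw 20.0 F [ 0.6  0.7 -0.3] open 61.2 q7 0.55
 toolz [-2.e-04  2.e-04 -1.e+00] dz-turn 0.0
  [ 0.1 -0.2 72.7]
```

View pics/c12.png

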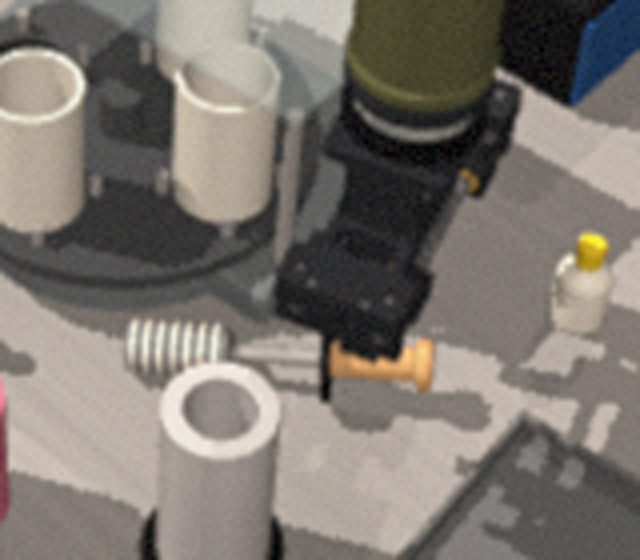

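>>> jog_arm(turn=[[0,0,0],[0,0,0],[0,0,0],[0,0,0],[0,0,0],[0,0,0],[0,0,0],[0,0,0],[0,0,0],[0,0,0],[0,0,0]], translation=[[0,0,0.03],[0,0,0.055],[0,0,0.065],[0,0,0.068],[0,0,0.068],[0,0,0.068],[0,0,0.068],[0,0,0.068],[0,0,0.068],[0,0,0.068],[0,0,0.068]], grip=[0.3,0.3,0.3,0.3,1,1,1,1,1,1,1], force=10)

```text
clock: 33.55
tool_pos: [0.5719, -0.1508, -0.0082]
eef_rot: [0.574, 0.819, -0.0, 0.0]
contact_force: [-0.9, -2.7, 0.2]
opening: 0.234
finger_force: 10.1
```

>>> jog_arm(turn=[[0,0,0],[0,0,0],[0,0,0],[0,0,-0.08],[0,0,-0.18],[0,0,-0.34],[0,0,-0.5],[0,0,-0.66],[0,0,-0.7],[0,0,-0.7]], translation=[[0,0,0],[0,0,-0.003],[-0.015,0.002,-0.006],[-0.035,0.005,-0.01],[-0.0566,0.009,-0.012],[-0.0566,0.009,-0.012],[-0.0566,0.009,-0.012],[-0.0566,0.009,-0.012],[-0.0566,0.009,-0.012],[-0.0566,0.009,-0.012]], grip=[1,1,1,1,1,1,1,1,1,1], force=20)

```text
clock: 34.8
tool_pos: [0.6005, -0.2005, 0.004]
eef_rot: [0.259, 0.966, 0.0, 0.0]
contact_force: [0.4, 0.7, -0.1]
opening: 0.215
finger_force: 19.4
```

```bash
python3 - <<'E'
from h import *
shift([],60)
cams.snapshot("side")
for n in("brush","stand","jar1"): print(n,[(np.round(k["position"],3),round(k["p"],2)) for k in models.place_of("side",n)[:5]])
for k in models.masks_of("side","brush")[:1]:
    m=k["pixels"].astype(np.uint8); print(k["p"],m.sum(),cv2.minAreaRect(cv2.findNonZero(m)),cv2.boundingRect(m))
print("expect tip",proj("side",[.472,-.127,.015]),"tcp",proj("side",[.6,-.2,.04]))
E
```

```text
t 34.8 tcp [ 600.5 -200.5    4. ] yaw 60.0 F [ 0.4  0.7 -0.1] open 18.9 q7 1.05
 toolz [ 9.e-04  4.e-04 -1.e+00] dz-turn -0.001
brush []
stand [(array([ 0.426, -0.164, -0.002]), 0.64)]
jar1 [(array([ 0.59 , -0.007,  0.049]), 0.89), (array([0.314, 0.234, 0.004]), 0.7), (array([ 0.343, -0.043,  0.001]), 0.65), (array([0.344, 0.129, 0.   ]), 0.62), (array([0.499, 0.065, 0.05 ]), 0.61)]
0.68 529 ((391.8194885253906, 321.25311279296875), (22.463411331176758, 51.439022064208984), 77.31961059570312) (369, 307, 49, 31)
expect tip [356.39403899 332.24227546] tcp [419.58932636 313.4113135 ]
```

>>> jog_arm(turn=[[0,0,0],[0,0,0],[0,0,0],[0,0,0],[0,0,0],[0,0,0],[0,0,0],[0,0,0],[0,0,0]], translation=[[0,0,0],[0,0,0],[0,0,-0.01],[0,0,-0.025],[0,0,-0.04],[0,0,-0.055],[0,0,-0.07],[0,0,-0.08],[0,0,-0.08]], grip=[1,1,1,1,1,1,1,1,1], force=4)

```text
clock: 36.17
tool_pos: [0.6005, -0.2004, 0.0847]
eef_rot: [0.258, 0.966, 0.0, 0.001]
contact_force: [-0.7, 0.1, -1.1]
opening: 0.22
finger_force: 4.2
```

```bash
cat >> h.py <<'E'
def brushmask(c="side"):
    im=cams.snapshot(c); s=r.get_state()["tool_pos"]
    print("brush",[(np.round(k["position"],3),round(k["p"],2)) for k in models.place_of(c,"brush")[:2]])
    for k in models.masks_of(c,"brush")[:1]:
        m=k["pixels"]; ys,xs=np.nonzero(m); lo=ys>=ys.max()-4; hi=ys<=ys.min()+4
        print(c,round(k["p"],2),m.sum(),"box",xs.min(),xs.max(),ys.min(),ys.max(),"low end",xs[lo].mean(),"top end",xs[hi].mean(),"leftmost rows",ys[xs<=xs.min()+3].mean())
    for L in(.044,0,-.1025,-.103-.0): print("  upright expects",L,proj(c,s+[0,0,L]))
E
python3 - <<'E'
from h import *
shift([],60); brushmask()
E
```

```text
t 36.17 tcp [ 600.5 -200.4   84.7] yaw 60.1 F [-0.7  0.1 -1.1] open 19.4 q7 1.08
 toolz [ 1.6e-03 -4.0e-04 -1.0e+00] dz-turn 0.002
brush [(array([ 0.501, -0.145,  0.025]), 0.65), (array([0.403, 0.054, 0.001]), 0.43)]
side 0.74 587 box 370 421 288 328 low end 376.6734693877551 top end 412.0 leftmost rows 322.16129032258067
  upright expects 0.044 [424.51284774 288.11446207]
  upright expects 0 [422.04595358 301.11754113]
  upright expects -0.1025 [416.74799097 329.04327363]
  upright expects -0.103 [416.72356582 329.1720194 ]
```

>>> jog_arm(turn=[[0,0,0],[0,0,0],[0,0,0],[0,0,0],[0,0,0],[0,0,0],[0,0,0],[0,0,0]], translation=[[0,0,-0.007],[0.01,0,-0.013],[0.02,0,-0.017],[0.035,0,-0.02],[0.05,0,-0.022],[0.065,0,-0.022],[0.08,0,-0.022],[0.08,0,-0.022]], grip=[1,1,1,1,1,1,1,1])

```text
clock: 37.33
tool_pos: [0.5292, -0.1595, 0.1061]
eef_rot: [0.257, 0.966, 0.0, -0.001]
contact_force: [-0.6, -1.1, -0.5]
opening: 0.219
finger_force: 4.2
```

```bash
python3 - <<'E'
from h import *
shift([],60); brushmask(); brushmask("top")
E
```

```text
t 37.33 tcp [ 529.2 -159.5  106.1] yaw 60.2 F [-0.6 -1.1 -0.5] open 19.3 q7 1.01
 toolz [-1.5e-03  4.0e-04 -1.0e+00] dz-turn 0.003
brush [(array([ 0.429, -0.107,  0.049]), 0.6)]
side 0.89 414 box 334 386 287 330 low end 337.0869565217391 top end 375.0612244897959 leftmost rows 323.9230769230769
  upright expects 0.044 [389.64068955 287.79989767]
  upright expects 0 [388.0018687 301.1122143]
  upright expects -0.1025 [384.4888182  329.64909825]
  upright expects -0.103 [384.47264258 329.78049451]
brush [(array([ 0.433, -0.104,  0.049]), 0.6)]
top 0.66 766 box 393 437 236 285 low end 400.5 top end 423.14864864864865 leftmost rows 277.3888888888889
  upright expects 0.044 [432.95904594 229.98150998]
  upright expects 0 [427.58721243 232.5169957 ]
  upright expects -0.1025 [416.92995284 237.54718316]
  upright expects -0.103 [416.88338638 237.56916236]
```

>>> jog_arm(turn=[[0,0,0],[0,0,0],[0,0,0],[0,0,0],[0,0,0],[0,0,0],[0,0,0],[0,0,0],[0,0,0],[0,0,0],[0,0,0],[0,0,0],[0,0,0],[0,0,0]], translation=[[-0.03,-0.005,0],[-0.06,-0.01,0],[-0.096,-0.0144,0],[-0.096,-0.0144,0.02],[-0.096,-0.0144,0.04],[-0.096,-0.0144,0.047],[-0.096,-0.0144,0.047],[-0.087,-0.0144,0.04],[-0.078,-0.0144,0.033],[-0.058,-0.0144,0.021],[-0.037,-0.0144,0.0125],[-0.015,-0.0144,0.0075],[0.006,-0.0144,0.006],[0.006,-0.0144,0.006]], grip=[1,1,1,1,1,1,1,1,1,1,1,1,1,1], force=4)

```text
clock: 39.38
tool_pos: [0.5174, -0.1685, 0.101]
eef_rot: [0.257, 0.966, 0.0, -0.0]
contact_force: [0.2, 0.4, -1.8]
opening: 0.221
finger_force: 4.8
```

```bash
python3 - <<'E'
from h import *
shift([],60); brushmask(); brushmask("top")
E
```

```text
t 39.38 tcp [ 517.4 -168.5  101. ] yaw 60.2 F [ 0.2  0.4 -1.8] open 19.5 q7 1.02
 toolz [ 2.e-04  8.e-04 -1.e+00] dz-turn 0.003
brush []
side 0.82 265 box 365 385 293 315 low end 373.21276595744683 top end 374.2 leftmost rows 312.7
  upright expects 0.044 [388.82154627 294.90292141]
  upright expects 0 [387.19443725 308.10863884]
  upright expects -0.1025 [383.70809531 336.4040057 ]
  upright expects -0.103 [383.69204772 336.5342489 ]
brush [(array([ 0.442, -0.112,  0.03 ]), 0.97), (array([ 0.366,  0.387, -0.   ]), 0.34)]
top 0.97 723 box 396 442 242 284 low end 403.468085106383 top end 426.64516129032256 leftmost rows 275.9230769230769
  upright expects 0.044 [437.57596148 236.63789505]
  upright expects 0 [432.00296891 238.83122752]
  upright expects -0.1025 [420.93786795 243.18605931]
  upright expects -0.103 [420.88949386 243.20509764]
```

>>> jog_arm(turn=[[0,0,0],[0,0,0],[0,0,0],[0,0,0],[0,0,0],[0,0,0],[0,0,0],[0,0,0],[0,0,0],[0,0,0],[0,0,0],[0,0,0],[0,0,0],[0,0,0],[0,0,0],[0,0,0]], translation=[[-0.02,0,-0.015],[-0.068,0,-0.031],[-0.075,-0.02,-0.031],[-0.075,-0.0423,-0.031],[-0.068,-0.0423,-0.031],[-0.056,-0.0423,-0.031],[-0.044,-0.0423,-0.031],[-0.034,-0.0423,-0.031],[-0.024,-0.0423,-0.031],[-0.014,-0.0423,-0.031],[-0.004,-0.0423,-0.031],[0.006,-0.0423,-0.031],[0.016,-0.0423,-0.031],[0.026,-0.0423,-0.031],[0.034,-0.0423,-0.031],[0.034,-0.0423,-0.031]], grip=[1,1,1,1,1,1,1,1,1,1,1,1,1,1,1,1], force=4)

```text
clock: 41.68
tool_pos: [0.4668, -0.1892, 0.1307]
eef_rot: [0.258, 0.966, 0.0, -0.001]
contact_force: [-0.3, -0.4, -0.9]
opening: 0.221
finger_force: 4.0
```

```bash
python3 - <<'E'
from h import *
shift([],60); brushmask(); brushmask("top")
E
```

```text
t 41.67 tcp [ 466.8 -189.2  130.7] yaw 60.1 F [-0.3 -0.4 -0.9] open 19.4 q7 1.07
 toolz [-1.1e-03  3.0e-04 -1.0e+00] dz-turn 0.002
brush [(array([ 0.464, -0.188,  0.028]), 0.58), (array([0.497, 0.272, 0.129]), 0.39)]
side 0.74 480 box 364 382 308 351 low end 374.37735849056605 top end 369.6521739130435 leftmost rows 314.5
  upright expects 0.044 [380.17506669 304.39757133]
  upright expects 0 [378.69973823 317.99638068]
  upright expects -0.1025 [375.55133253 347.01674467]
  upright expects -0.103 [375.5368804  347.14995681]
brush [(array([ 0.468, -0.189,  0.028]), 0.64), (array([ 0.406,  0.059, -0.   ]), 0.25)]
top 0.66 113 box 428 456 261 278 low end 448.11764705882354 top end 430.1 leftmost rows 264.7692307692308
  upright expects 0.044 [454.04656537 262.96217341]
  upright expects 0 [447.38444345 263.89149521]
  upright expects -0.1025 [434.24476451 265.72439323]
  upright expects -0.103 [434.18757573 265.73237068]
```

The brush is upright again. I'll hang it, and check it is free before lifting away this time.

>>> jog_arm(turn=[[0,0,0],[0,0,0],[0,0,0],[0,0,0],[0,0,0],[0,0,0],[0,0,0],[0,0,0],[0,0,0],[0,0,0]], translation=[[0,0,0],[-0.004,0,0],[-0.004,0,0],[-0.004,0,-0.04],[-0.004,0,-0.09],[-0.004,0,-0.135],[0.02,0,-0.135],[0.048,0.0007,-0.135],[0.048,0.0007,-0.135],[0.048,0.0007,-0.135]], grip=[1,1,1,1,1,1,1,1,1,1], force=25)

```text
clock: 43.22
tool_pos: [0.4273, -0.1655, 0.266]
eef_rot: [0.258, 0.966, 0.0, 0.001]
contact_force: [-0.0, -0.2, -0.2]
opening: 0.218
finger_force: 25.0
```

```bash
python3 - <<'E'
from h import *
for c in("side","side","top"):
  cams.snapshot(c)
  print(c,[(np.round(k["position"],3),round(k["p"],2)) for k in models.place_of(c,"brush")[:2]],[(np.round(k["position"],3),round(k["p"],2)) for k in models.place_of(c,"stand")[:2]])
shift([[.4255,-.1645,.12]],60)
E
```

```text
side [(array([ 0.424, -0.164,  0.164]), 0.95)] [(array([ 0.427, -0.166,  0.001]), 0.92), (array([ 0.749, -0.282,  0.   ]), 0.23)]
side [(array([ 0.429, -0.165,  0.159]), 0.8)] [(array([ 0.427, -0.163, -0.002]), 0.78)]
top [(array([ 0.428, -0.163,  0.163]), 0.44), (array([ 0.407,  0.057, -0.003]), 0.17)] [(array([ 0.427, -0.16 ,  0.003]), 0.93), (array([0.501, 0.273, 0.128]), 0.25)]
t 43.67 tcp [ 426.5 -165.2  265.7] yaw 60.1 F [ 0.4 -1.3 -1.2] open 19.4 q7 1.13
 toolz [-0.e+00  1.e-04 -1.e+00] dz-turn 0.002
  [1.200e+00 1.000e-01 1.457e+02]
```

>>> jog_arm(turn=[[0,0,0],[0,0,0],[0,0,0],[0,0,0],[0,0,0],[0,0,0],[0,0,0],[0,0,0],[0,0,0]], translation=[[0.001,0,0.015],[0.001,0,0.045],[0.001,0,0.09],[0.001,0,0.13],[0.001,0,0.144],[0.001,0,0.148],[0.001,0,0.15],[0.001,0,0.151],[0.001,0,0.151]], grip=[1,1,1,1,1,1,1,1,1])

```text
clock: 44.8
tool_pos: [0.4252, -0.1645, 0.117]
eef_rot: [0.258, 0.966, -0.0, 0.0]
contact_force: [-3.9, 1.8, 21.3]
opening: 0.217
finger_force: 25.0
```

>>> jog_arm(turn=[[0,0,0],[0,0,0],[0,0,0],[0,0,0],[0,0,0],[0,0,0],[0,0,0],[0,0,0],[0,0,0]], translation=[[0,0,-0.002],[0,0,-0.002],[0,0,-0.002],[0,0,-0.002],[0,0,-0.002],[0,0,-0.002],[0,0,-0.002],[0,0,-0.002],[0,0,-0.002]], grip=[0.2,0.2,0.2,0.2,0.2,0.2,0.2,0.2,0.2])

```text
clock: 45.92
tool_pos: [0.4255, -0.1646, 0.1168]
eef_rot: [0.258, 0.966, 0.0, 0.0]
contact_force: [0.4, -0.6, 0.3]
opening: 0.799
finger_force: 0.0
```

>>> jog_arm(turn=[[0,0,0],[0,0,0],[0,0,0],[0,0,0],[0,0,0],[0,0,0],[0,0,0]], translation=[[0,0,-0.005],[0,0,-0.01],[0,0,-0.02],[0,0,-0.04],[0,0,-0.08],[0,0,-0.12],[0,0,-0.12]], grip=[0,0,0,0,0,0,0])

```text
clock: 46.8
tool_pos: [0.4274, -0.1651, 0.2398]
eef_rot: [0.258, 0.966, -0.0, 0.003]
contact_force: [1.6, -0.1, -0.6]
opening: 1.001
finger_force: 0.0
```

```bash
python3 - <<'E'
from h import *
shift([[.5005,.0665,.26],[.5005,.0665,.08]],97); brushmask()
print(proj("side",[.426,-.164,.193]),proj("side",[.426,-.164,.135]))
im=cams.snapshot("side");hsv=cv2.cvtColor(im,cv2.COLOR_RGB2HSV); m=cv2.inRange(hsv,(8,100,80),(22,255,255)); n,l,st,ce=cv2.connectedComponentsWithStats(m); print([(st[i],ce[i]) for i in range(1,n) if st[i][4]>40 and ce[i][0]>300])
print([(np.round(k["position"],3),round(k["p"],2)) for k in models.place_of("side","jar1") if k["position"][2]>.03])
E
```

```text
t 46.8 tcp [ 427.4 -165.1  239.8] yaw 60.1 F [ 1.6 -0.1 -0.6] open 88.0 q7 1.09
 toolz [ 0.0066 -0.002  -1.    ] dz-turn -0.644
  [ 52.  237.2 -20.2]
  [ 53.2 237.  159.8]
brush []
side 0.9 607 box 340 365 298 332 low end 353.0 top end 353.7450980392157 leftmost rows 321.1025641025641
  upright expects 0.044 [359.15451132 271.88165752]
  upright expects 0 [358.17181818 287.46554228]
  upright expects -0.1025 [356.08857911 320.50226199]
  upright expects -0.103 [356.07905966 320.65322459]
[356.83902337 302.32165935] [355.70856708 320.47236372]
[(array([347, 298,  15,  28, 307], dtype=int32), array([353.39087948, 310.50162866]))]
[(array([0.498, 0.067, 0.05 ]), 0.6), (array([ 0.59 , -0.003,  0.048]), 0.59)]
```

>>> jog_arm(turn=[[0,0,0],[0,0,-0.16],[0,0,-0.32],[0,0,-0.48],[0,0,-0.644],[0,0,-0.644],[0,0,-0.644],[0,0,-0.644],[0,0,-0.644],[0,0,-0.644],[0,0,-0.644],[0,0,-0.644],[0,0,-0.644]], translation=[[0,0,-0.02],[0.01,0.047,-0.02],[0.02,0.095,-0.02],[0.031,0.143,-0.02],[0.042,0.19,-0.02],[0.0525,0.237,-0.02],[0.0525,0.237,-0.02],[0.0525,0.237,0.02],[0.0525,0.237,0.07],[0.0525,0.237,0.12],[0.0525,0.237,0.15],[0.0525,0.237,0.16],[0.0525,0.237,0.16]], grip=[0,0,0,0,0,0,0,0,0,0,0,0,0], force=20)

```text
clock: 48.68
tool_pos: [0.4978, 0.0664, 0.0765]
eef_rot: [-0.061, 0.998, -0.0, -0.001]
contact_force: [-0.6, 0.4, 0.1]
opening: 0.998
finger_force: 0.0
```

>>> jog_arm(turn=[[0,0,0],[0,0,0],[0,0,0],[0,0,0],[0,0,0],[0,0,0],[0,0,0]], translation=[[-0.003,0,-0.002],[-0.003,0,-0.002],[-0.003,0,-0.002],[-0.003,0,-0.002],[-0.003,0,-0.002],[-0.003,0,-0.002],[-0.003,0,-0.002]], grip=[0,1,1,1,1,1,1], force=20)

```text
clock: 49.55
tool_pos: [0.5012, 0.0673, 0.0791]
eef_rot: [-0.061, 0.998, -0.0, 0.0]
contact_force: [0.3, -1.4, 4.5]
opening: 0.672
finger_force: 20.0
```

>>> jog_arm(turn=[[0,0,0],[0,0,0],[0,0,0],[0,0,0],[0,0,0],[0,0,0],[0,0,0],[0,0,0],[0,0,0],[0,0,0],[0,0,0],[0,0,0],[0,0,0],[0,0,0],[0,0,0]], translation=[[0,0,-0.02],[0,0,-0.06],[0,0,-0.11],[0,0,-0.16],[-0.002,-0.03,-0.17],[-0.004,-0.075,-0.17],[-0.007,-0.12,-0.17],[-0.01,-0.165,-0.17],[-0.013,-0.21,-0.17],[-0.016,-0.255,-0.17],[-0.019,-0.3,-0.17],[-0.021,-0.345,-0.17],[-0.0225,-0.376,-0.17],[-0.0225,-0.376,-0.17],[-0.0225,-0.376,-0.17]], grip=[1,1,1,1,1,1,1,1,1,1,1,1,1,1,1])

```text
clock: 51.42
tool_pos: [0.5691, -0.3015, 0.2482]
eef_rot: [-0.062, 0.998, 0.001, -0.0]
contact_force: [-0.4, 0.2, -1.0]
opening: 0.673
finger_force: 20.0
```

>>> jog_arm(turn=[[0,0,0],[0,0,0],[0,0,0],[0,0,0],[0,0,0],[0,0,0],[0,0,0],[0,0,0]], translation=[[0,0,0.04],[0,0,0.09],[0,0,0.14],[0,0,0.18],[0,0,0.2],[0,0,0.208],[0,0,0.21],[0,0,0.21]], grip=[1,1,1,1,1,1,1,1])

```text
clock: 52.42
tool_pos: [0.5703, -0.3033, 0.0401]
eef_rot: [-0.061, 0.998, -0.0, 0.001]
contact_force: [-0.1, 0.6, -0.8]
opening: 0.673
finger_force: 20.0
```

Lowering the last few mm to touch, then releasing.

>>> jog_arm(turn=[[0,0,0],[0,0,0],[0,0,0],[0,0,0],[0,0,0]], translation=[[0,0,0.002],[0,0,0.004],[0,0,0.0055],[0,0,0.006],[0,0,0.006]], grip=[1,1,1,1,1])

```text
clock: 53.05
tool_pos: [0.5694, -0.3032, 0.0341]
eef_rot: [-0.061, 0.998, -0.0, 0.0]
contact_force: [-3.0, 0.1, 8.1]
opening: 0.673
finger_force: 20.0
```

>>> jog_arm(turn=[[0,0,0],[0,0,0],[0,0,0],[0,0,0],[0,0,0],[0,0,0],[0,0,0],[0,0,0],[0,0,0],[0,0,0],[0,0,0],[0,0,0]], translation=[[0,0,-0.001],[0,0,-0.001],[0,0,-0.001],[0,0,-0.001],[0,0,-0.001],[0,0,-0.001],[0,0,-0.01],[0,0,-0.03],[0,0,-0.07],[0,0,-0.12],[0,0,-0.17],[0,0,-0.215]], grip=[0,0,0,0,0,0,0,0,0,0,0,0])

```text
clock: 54.55
tool_pos: [0.5695, -0.303, 0.2516]
eef_rot: [-0.061, 0.998, -0.0, 0.001]
contact_force: [1.0, -0.5, -0.8]
opening: 1.0
finger_force: 0.0
```

```bash
python3 - <<'E'
from h import *
cams.snapshot("side")
print([(np.round(k["position"],3),round(k["p"],2)) for k in models.place_of("side","jar1")], [(np.round(k["position"],3),round(k["p"],2)) for k in models.place_of("side","crank_grip")[:1]])
shift([[.4524,.268,.25]],45)
E
```

```text
[(array([ 0.341, -0.042,  0.001]), 0.84), (array([ 0.594, -0.006,  0.048]), 0.74), (array([ 0.348,  0.131, -0.   ]), 0.71), (array([0.661, 0.081, 0.049]), 0.62), (array([ 0.567, -0.302,  0.003]), 0.61), (array([0.316, 0.233, 0.005]), 0.61), (array([ 0.766,  0.339, -0.001]), 0.58)] []
t 54.7 tcp [ 571.1 -303.4  252.2] yaw 97.0 F [-0.1 -0.4 -0.8] open 88.3 q7 1.8
 toolz [ 0.0069 -0.0027 -1.    ] dz-turn 0.908
  [ 4.820e+01  5.816e+02 -1.000e-01]
```

>>> jog_arm(turn=[[0,0,0],[0,0,0],[0,0,0.18],[0,0,0.36],[0,0,0.54],[0,0,0.72],[0,0,0.908],[0,0,0.908],[0,0,0.908],[0,0,0.908],[0,0,0.908],[0,0,0.908],[0,0,0.908],[0,0,0.908],[0,0,0.908]], translation=[[0.003,0.03,0],[0.006,0.075,0],[0.01,0.12,0],[0.014,0.17,0],[0.018,0.22,0],[0.022,0.27,0],[0.026,0.32,0],[0.03,0.37,0],[0.034,0.42,0],[0.038,0.47,0],[0.042,0.52,0],[0.045,0.56,0],[0.047,0.581,0],[0.047,0.581,0],[0.047,0.581,0]], grip=[0,0,0,0,0,0,0.5,0.5,0.5,0.5,0.5,0.5,0.5,0.5,0.5])

```text
clock: 56.58
tool_pos: [0.4519, 0.2661, 0.2475]
eef_rot: [0.384, 0.924, -0.001, 0.0]
contact_force: [0.0, -1.0, 0.5]
opening: 0.501
finger_force: 0.0
```

```bash
python3 - <<'E'
from h import *
shift([[.4524,.268,.103]],45)
E
```

```text
t 56.58 tcp [451.9 266.1 247.5] yaw 44.9 F [ 0.  -1.   0.5] open 44.1 q7 0.0
 toolz [-7.0e-04 -1.8e-03 -1.0e+00] dz-turn -0.002
  [  1.1   2.  144.5]
```

>>> jog_arm(turn=[[0,0,0],[0,0,0],[0,0,0],[0,0,0],[0,0,0],[0,0,0],[0,0,0],[0,0,0],[0,0,0]], translation=[[0.001,0.001,0.03],[0.001,0.001,0.08],[0.001,0.001,0.12],[0.001,0.001,0.144],[0.001,0.001,0.144],[0.001,0.001,0.144],[0.001,0.001,0.144],[0.001,0.001,0.144],[0.001,0.001,0.144]], grip=[0.5,0.5,0.5,0.5,0.5,1,1,1,1], force=15)

```text
clock: 57.7
tool_pos: [0.4521, 0.2691, 0.1048]
eef_rot: [0.383, 0.924, 0.0, 0.0]
contact_force: [-1.0, -1.9, 6.6]
opening: 0.244
finger_force: 15.0
```

```bash
python3 - <<'E'
from h import *
shift([[.4524,.268,.103]],45)
E
```

```text
t 57.7 tcp [452.1 269.1 104.8] yaw 45.0 F [-1.  -1.9  6.6] open 21.4 q7 -0.07
 toolz [ 1.e-03  1.e-04 -1.e+00] dz-turn -0.001
  [-1.  -0.5  1.8]
```

>>> jog_arm(turn=[[0,0,0],[0,0,0],[0,0,0],[0,0,0],[0,0,0],[0,0,0],[0,0,0],[0,0,0],[0,0,0],[0,0,0],[0,0,0],[0,0,0],[0,0,0],[0,0,0],[0,0,0],[0,0,0],[0,0,0],[0,0,0],[0,0,0],[0,0,0]], translation=[[0.009,0.01,0],[0.015,0.023,0],[0.017,0.038,0],[0.014,0.052,0],[0.007,0.065,0],[-0.004,0.075,0],[-0.018,0.081,0],[-0.032,0.083,0],[-0.047,0.08,0],[-0.06,0.073,0],[-0.07,0.062,0],[-0.076,0.049,0],[-0.078,0.034,0],[-0.075,0.019,0],[-0.067,0.007,0],[-0.056,-0.003,0],[-0.043,-0.01,0],[-0.028,-0.011,0],[-0.014,-0.008,0],[-0.001,-0.001,0]], grip=[1,1,1,1,1,1,1,1,1,1,1,1,1,1,1,1,1,1,1,1])

```text
clock: 60.2
tool_pos: [0.4522, 0.2656, 0.1048]
eef_rot: [0.384, 0.923, -0.001, 0.001]
contact_force: [2.4, -2.9, 8.2]
opening: 0.242
finger_force: 15.0
```

>>> jog_arm(turn=[[0,0,0],[0,0,0],[0,0,0],[0,0,0],[0,0,0],[0,0,0],[0,0,0],[0,0,0],[0,0,0],[0,0,0],[0,0,0],[0,0,0],[0,0,0],[0,0,0],[0,0,0],[0,0,0],[0,0,0],[0,0,0],[0,0,0],[0,0,0]], translation=[[0.01,0.011,0],[0.016,0.024,0],[0.018,0.039,0],[0.015,0.053,0],[0.008,0.066,0],[-0.003,0.076,0],[-0.017,0.082,0],[-0.031,0.084,0],[-0.046,0.081,0],[-0.059,0.074,0],[-0.069,0.063,0],[-0.075,0.05,0],[-0.077,0.035,0],[-0.074,0.02,0],[-0.066,0.008,0],[-0.055,-0.002,0],[-0.042,-0.009,0],[-0.027,-0.01,0],[-0.013,-0.007,0],[0,0,0]], grip=[1,1,1,1,1,1,1,1,1,1,1,1,1,1,1,1,1,1,1,1])

```text
clock: 62.7
tool_pos: [0.4522, 0.2656, 0.1048]
eef_rot: [0.384, 0.923, -0.001, 0.001]
contact_force: [3.1, -2.2, 9.1]
opening: 0.245
finger_force: 15.0
```

>>> jog_arm(turn=[[0,0,0],[0,0,0]], translation=[[0,0,0],[0,0,0]], grip=[1,1])

```text
clock: 62.95
tool_pos: [0.4521, 0.2686, 0.1048]
eef_rot: [0.383, 0.924, 0.001, 0.001]
contact_force: [-1.0, 1.1, 9.6]
opening: 0.246
finger_force: 15.0
```

```bash
python3 - <<'E'
from h import *
for i in range(2):
  cams.snapshot("side")
  print([(np.round(k["position"],3),round(k["p"],2)) for k in models.place_of("side","jar1")], [(np.round(k["position"],3),round(k["p"],2)) for k in models.place_of("side","brush")[:1]])
shift([[.426,-.164,.27]],97)
E
```

```text
[(array([ 0.57 , -0.301,  0.004]), 0.87), (array([ 0.344,  0.128, -0.   ]), 0.86), (array([0.501, 0.063, 0.05 ]), 0.82), (array([ 0.348, -0.042,  0.001]), 0.81), (array([0.362, 0.384, 0.002]), 0.73), (array([ 0.591, -0.008,  0.048]), 0.6), (array([ 0.767,  0.337, -0.002]), 0.58), (array([0.315, 0.23 , 0.002]), 0.56)] []
[(array([ 0.59 , -0.006,  0.047]), 0.9), (array([0.767, 0.338, 0.   ]), 0.81), (array([ 0.344,  0.126, -0.002]), 0.8), (array([ 0.568, -0.302,  0.005]), 0.74), (array([ 0.344, -0.041,  0.001]), 0.71), (array([0.314, 0.231, 0.002]), 0.67), (array([0.5  , 0.065, 0.049]), 0.63)] [(array([0.657, 0.395, 0.002]), 0.29)]
t 63.25 tcp [452.1 268.5 104.8] yaw 45.0 F [-0.8  2.5  7.4] open 21.4 q7 -0.06
 toolz [ 0.0018  0.0018 -1.    ] dz-turn -0.907
  [-287.3 -323.9 -166. ]
```

>>> jog_arm(turn=[[0,0,0],[0,0,0],[0,0,0],[0,0,0],[0,0,0],[0,0,0],[0,0,-0.18],[0,0,-0.36],[0,0,-0.54],[0,0,-0.72],[0,0,-0.9],[0,0,-0.907],[0,0,-0.907],[0,0,-0.907],[0,0,-0.907],[0,0,-0.907]], translation=[[0,0,0],[0,0,0],[0,0,0],[0,0,-0.02],[0,0,-0.07],[0,0,-0.15],[-0.03,-0.034,-0.15],[-0.065,-0.073,-0.15],[-0.105,-0.119,-0.15],[-0.145,-0.164,-0.15],[-0.185,-0.209,-0.15],[-0.225,-0.254,-0.15],[-0.265,-0.299,-0.15],[-0.287,-0.324,-0.15],[-0.287,-0.324,-0.15],[-0.287,-0.324,-0.15]], grip=[0.5,0.5,0.5,0.5,0.3,0,0,0,0,0,0,0,0,0,0,0])

```text
clock: 65.25
tool_pos: [0.4254, -0.1632, 0.2537]
eef_rot: [-0.061, 0.998, 0.0, -0.0]
contact_force: [-0.1, 1.1, -0.3]
opening: 1.001
finger_force: 0.0
```

```bash
python3 - <<'E'
from h import *
im=cams.snapshot("side");print([(np.round(k["position"],3),round(k["p"],2)) for k in models.place_of("side","crank_grip")[:1]])
hsv=cv2.cvtColor(im,cv2.COLOR_RGB2HSV); m=cv2.inRange(hsv,(8,100,80),(22,255,255)); n,l,st,ce=cv2.connectedComponentsWithStats(m); print([(st[i],ce[i]) for i in range(1,n) if st[i][4]>40 and ce[i][0]>300])
u=[(st[i][0]+st[i][2]/2,st[i][1]+6.5) for i in range(1,n) if st[i][4]>40 and ce[i][0]>300]
for p in u: print(at_z("side",*p,.190))
shift([[.426,-.164,.118]],97)
E
```

```text
[(array([0.453, 0.272, 0.126]), 0.48)]
[(array([347, 298,  15,  28, 303], dtype=int32), array([353.35973597, 310.54125413]))]
[ 0.42058998 -0.16308617  0.19      ]
t 65.35 tcp [ 425.6 -162.6  253.8] yaw 97.1 F [ 0.2  0.6 -0.7] open 88.0 q7 1.61
 toolz [ 0.e+00  6.e-04 -1.e+00] dz-turn 0.002
  [ -0.2  -1.5 135.8]
```

>>> jog_arm(turn=[[0,0,0],[0,0,0],[0,0,0],[0,0,0],[0,0,0],[0,0,0],[0,0,0],[0,0,0],[0,0,0],[0,0,0],[0,0,0],[0,0,0],[0,0,0],[0,0,0]], translation=[[0.002,-0.001,0.05],[0.002,-0.001,0.1],[0.002,-0.001,0.127],[0.002,-0.001,0.135],[0.002,-0.001,0.135],[0.002,-0.001,0.135],[0.002,-0.001,0.135],[0.002,-0.001,0.135],[0.002,-0.001,0.135],[0.002,-0.001,0.135],[0.002,-0.001,0.135],[0.002,-0.001,0.135],[0.002,-0.001,0.135],[0.002,-0.001,0.135]], grip=[0,0,0,0,1,1,1,1,1,1,1,1,1,1], force=25)

```text
clock: 67.1
tool_pos: [0.4237, -0.1652, 0.1188]
eef_rot: [-0.061, 0.998, 0.0, 0.0]
contact_force: [0.7, 0.3, -0.2]
opening: 0.216
finger_force: 25.0
```

>>> jog_arm(turn=[[0,0,0],[0,0,0],[0,0,0],[0,0,0],[0,0,0],[0,0,0],[0,0,0],[0,0,0],[0,0,0],[0,0,0],[0,0,0],[0,0,0]], translation=[[0,0,-0.02],[0,0,-0.06],[0,0,-0.11],[0,0,-0.15],[0,0,-0.162],[-0.02,0.042,-0.162],[-0.042,0.088,-0.162],[-0.063,0.133,-0.162],[-0.084,0.178,-0.162],[-0.1045,0.22,-0.162],[-0.1045,0.22,-0.162],[-0.1045,0.22,-0.162]], grip=[1,1,1,1,1,1,1,1,1,1,1,1])

```text
clock: 68.6
tool_pos: [0.4998, 0.0644, 0.2796]
eef_rot: [-0.06, 0.998, -0.001, -0.001]
contact_force: [-0.0, 0.5, 0.2]
opening: 0.218
finger_force: 25.0
```

```bash
python3 - <<'E'
from h import *
shift([[.5005,.066,.28]],97)
for i in range(2):
  cams.snapshot("side"); c="side"
  print(c,[(np.round(k["position"],3),round(k["p"],2)) for k in models.place_of(c,"brush")[:2]],[(np.round(k["position"],3),round(k["p"],2)) for k in models.place_of(c,"jar1") if abs(k["position"][0]-.5)<.06])
E
```

```text
t 68.6 tcp [499.8  64.4 279.6] yaw 96.9 F [-0.   0.5  0.2] open 19.1 q7 1.14
 toolz [-0.0027 -0.0017 -1.    ] dz-turn -0.001
  [-0.9  1.5 -0.4]
side [(array([0.497, 0.062, 0.175]), 0.59)] [(array([0.497, 0.062, 0.05 ]), 0.9)]
side [(array([0.496, 0.062, 0.176]), 0.9), (array([ 0.405,  0.058, -0.   ]), 0.58)] [(array([0.5  , 0.061, 0.05 ]), 0.64)]
```

>>> jog_arm(turn=[[0,0,0],[0,0,0],[0,0,0],[0,0,0],[0,0,0],[0,0,0],[0,0,0],[0,0,0]], translation=[[-0.002,0,0.02],[-0.002,0,0.045],[-0.002,0,0.08],[-0.002,0,0.107],[-0.002,0,0.116],[-0.002,0,0.119],[-0.002,0,0.12],[-0.002,0,0.12]], grip=[1,1,1,1,1,1,1,1])

```text
clock: 69.9
tool_pos: [0.5033, 0.0659, 0.1616]
eef_rot: [-0.06, 0.998, 0.0, 0.001]
contact_force: [-0.3, 1.5, -0.7]
opening: 0.222
finger_force: 25.0
```

>>> jog_arm(turn=[[0,0,0],[0,0,0],[0,0,0],[0,0,0],[0,0,0],[0,0,0]], translation=[[0,0,0.001],[0,0,0.002],[0,0,0.003],[0,0,0.004],[0,0,0.0045],[0,0,0.0045]], grip=[1,1,1,1,1,1])

```text
clock: 70.65
tool_pos: [0.5038, 0.0662, 0.1586]
eef_rot: [-0.061, 0.998, -0.0, 0.002]
contact_force: [-2.4, -1.0, 20.1]
opening: 0.218
finger_force: 25.0
```

>>> jog_arm(turn=[[0,0,0],[0,0,0],[0,0,0],[0,0,0],[0,0,0],[0,0,0],[0,0,0],[0,0,0]], translation=[[0,0,-0.03],[0,0,-0.06],[0,0,-0.062],[0,0,-0.062],[0,0,-0.03],[0,0,-0.008],[0,0,0],[0,0,0]], grip=[1,1,1,1,1,1,1,1])

```text
clock: 71.65
tool_pos: [0.5035, 0.0661, 0.1568]
eef_rot: [-0.061, 0.998, -0.0, 0.001]
contact_force: [0.2, -0.5, 9.1]
opening: 0.218
finger_force: 26.8
```

>>> jog_arm(turn=[[0,0,0],[0,0,0],[0,0,0],[0,0,0],[0,0,0],[0,0,0],[0,0,0],[0,0,0],[0,0,0],[0,0,0],[0,0,0],[0,0,0]], translation=[[0,0,-0.02],[0,0,-0.06],[0,0,-0.11],[0,0,-0.125],[0.021,-0.042,-0.125],[0.042,-0.088,-0.125],[0.063,-0.132,-0.125],[0.084,-0.176,-0.125],[0.1055,-0.2194,-0.125],[0.1055,-0.2194,-0.125],[0.1055,-0.2194,-0.125],[0.1055,-0.2194,-0.125]], grip=[1,1,1,1,1,1,1,1,1,1,1,1])

```text
clock: 73.15
tool_pos: [0.4249, -0.1632, 0.2809]
eef_rot: [-0.062, 0.998, 0.001, -0.0]
contact_force: [-0.8, 0.6, -0.7]
opening: 0.221
finger_force: 25.6
```

```bash
python3 - <<'E'
from h import *
shift([[.4255,-.1645,.12]],97)
for i in range(2):
  cams.snapshot("side");print([(np.round(k["position"],3),round(k["p"],2)) for k in models.place_of("side","brush")[:2]],[(np.round(k["position"],3),round(k["p"],2)) for k in models.place_of("side","stand")[:1]],[(np.round(k["position"],3),round(k["p"],2)) for k in models.place_of("side","jar1")])
E
```

```text
t 73.15 tcp [ 424.9 -163.2  280.9] yaw 97.1 F [-0.8  0.6 -0.7] open 19.5 q7 1.63
 toolz [-4.e-04  1.e-03 -1.e+00] dz-turn 0.002
  [ -0.5  -1.5 160.9]
[(array([ 0.418, -0.162,  0.179]), 0.71), (array([0.5  , 0.063, 0.047]), 0.33)] [(array([ 0.426, -0.164, -0.002]), 0.61)] [(array([0.315, 0.231, 0.002]), 0.98), (array([ 0.569, -0.3  ,  0.004]), 0.96), (array([ 0.344, -0.043,  0.002]), 0.85), (array([ 0.768,  0.336, -0.001]), 0.75), (array([0.501, 0.062, 0.049]), 0.74), (array([ 0.345,  0.127, -0.001]), 0.7), (array([ 0.59 , -0.005,  0.051]), 0.56)]
[(array([ 0.42 , -0.164,  0.177]), 0.97), (array([0.545, 0.435, 0.002]), 0.7)] [(array([ 0.427, -0.164, -0.001]), 0.69)] [(array([ 0.344, -0.042,  0.001]), 0.91), (array([ 0.566, -0.303,  0.007]), 0.84), (array([0.497, 0.064, 0.048]), 0.69), (array([0.763, 0.338, 0.   ]), 0.61), (array([0.317, 0.231, 0.005]), 0.61), (array([ 0.343,  0.13 , -0.   ]), 0.59), (array([ 0.59 , -0.004,  0.051]), 0.57)]
```

>>> jog_arm(turn=[[0,0,0],[0,0,0],[0,0,0],[0,0,0],[0,0,0],[0,0,0]], translation=[[-0.005,-0.001,0],[-0.005,-0.001,0.02],[-0.005,-0.001,0.045],[-0.005,-0.001,0.06],[-0.005,-0.001,0.08],[-0.005,-0.001,0.08]], grip=[1,1,1,1,1,1])

```text
clock: 74.3
tool_pos: [0.4291, -0.1648, 0.2004]
eef_rot: [-0.061, 0.998, 0.001, -0.001]
contact_force: [0.5, -0.3, -0.8]
opening: 0.218
finger_force: 25.6
```

>>> jog_arm(turn=[[0,0,0],[0,0,0],[0,0,0],[0,0,0],[0,0,0],[0,0,0],[0,0,0],[0,0,0]], translation=[[0,0,0.03],[0.001,0,0.06],[0.001,0,0.075],[0.001,0,0.08],[0.001,0,0.082],[0.001,0,0.084],[0.001,0,0.085],[0.001,0,0.085]], grip=[1,1,1,1,1,1,1,1])

```text
clock: 75.3
tool_pos: [0.429, -0.1654, 0.117]
eef_rot: [-0.061, 0.998, -0.0, 0.001]
contact_force: [-1.2, 0.2, 4.8]
opening: 0.221
finger_force: 25.8
```

Collar on the tube. Release fully, wait, then lift slowly.

>>> jog_arm(turn=[[0,0,0],[0,0,0],[0,0,0],[0,0,0],[0,0,0],[0,0,0],[0,0,0],[0,0,0],[0,0,0],[0,0,0],[0,0,0],[0,0,0],[0,0,0],[0,0,0],[0,0,0],[0,0,0]], translation=[[0,0,0],[0,0,0],[0,0,0],[0,0,0],[0,0,0],[0,0,0],[0,0,0],[0,0,0],[0,0,0],[0,0,-0.005],[0,0,-0.01],[0,0,-0.02],[0,0,-0.04],[0,0,-0.08],[0,0,-0.12],[0,0,-0.14]], grip=[0.2,0.2,0.2,0.2,0.2,0.2,0.2,0.2,0.2,0.1,0,0,0,0,0,0])

```text
clock: 77.3
tool_pos: [0.4293, -0.1652, 0.2589]
eef_rot: [-0.061, 0.998, -0.0, 0.002]
contact_force: [0.2, -0.7, -0.6]
opening: 0.998
finger_force: 0.0
```

```bash
cat >> h.py <<'E'
def knob():
    im=cams.snapshot("side");hsv=cv2.cvtColor(im,cv2.COLOR_RGB2HSV); m=cv2.inRange(hsv,(8,100,80),(22,255,255)); n,l,st,ce=cv2.connectedComponentsWithStats(m); print("wood",[(st[i],np.round(ce[i],1)) for i in range(1,n) if st[i][4]>40 and ce[i][0]>300])
def jars(c="side"):
    print([(np.round(k["position"],3),round(k["p"],2)) for k in models.place_of(c,"jar1")])
E
python3 - <<'E'
from h import *
knob(); jars(); shift([[.5005,.065,.26],[.5005,.065,.08]],97)
E
```

```text
wood [(array([349, 297,  16,  29, 305], dtype=int32), array([356.1, 309.8]))]
[(array([ 0.766,  0.341, -0.002]), 0.92), (array([0.502, 0.062, 0.05 ]), 0.91), (array([ 0.567, -0.301,  0.005]), 0.87), (array([0.316, 0.232, 0.004]), 0.87), (array([ 0.344, -0.044,  0.002]), 0.75), (array([ 0.589, -0.006,  0.049]), 0.59), (array([ 0.344,  0.129, -0.001]), 0.59)]
t 77.4 tcp [ 430.  -165.4  258.7] yaw 96.9 F [-0.9 -0.2 -1. ] open 88.0 q7 1.58
 toolz [ 0.005  -0.0016 -1.    ] dz-turn -0.001
  [-97.8 220.2  -1.3]
  [-97.  220.6 178.7]
```

Brush is home. Now jar2.

>>> jog_arm(turn=[[0,0,0],[0,0,0],[0,0,0],[0,0,0],[0,0,0],[0,0,0],[0,0,0],[0,0,0],[0,0,0],[0,0,0],[0,0,0],[0,0,0],[0,0,0]], translation=[[-0.018,0.04,0],[-0.038,0.086,0],[-0.058,0.131,0],[-0.078,0.176,0],[-0.0975,0.2195,0],[-0.0975,0.2195,0],[-0.0975,0.2195,0],[-0.0975,0.2195,0.04],[-0.0975,0.2195,0.09],[-0.0975,0.2195,0.14],[-0.0975,0.2195,0.17],[-0.0975,0.2195,0.18],[-0.0975,0.2195,0.18]], grip=[0,0,0,0,0,0,0,0,0,0,0,0,0], force=20)

```text
clock: 79.03
tool_pos: [0.4987, 0.0635, 0.0764]
eef_rot: [-0.06, 0.998, -0.0, -0.0]
contact_force: [-0.5, -0.1, -0.4]
opening: 0.998
finger_force: 0.0
```

>>> jog_arm(turn=[[0,0,0],[0,0,0],[0,0,0],[0,0,0],[0,0,0],[0,0,0],[0,0,0]], translation=[[0,0,0],[0,0,0],[0,0,0],[0,0,0],[0,0,0],[0,0,0],[0,0,0]], grip=[1,1,1,1,1,1,1], force=20)

```text
clock: 79.9
tool_pos: [0.4993, 0.0645, 0.0769]
eef_rot: [-0.061, 0.998, -0.0, 0.001]
contact_force: [-1.2, 0.1, 6.0]
opening: 0.663
finger_force: 19.9
```

>>> jog_arm(turn=[[0,0,0],[0,0,0],[0,0,0],[0,0,0],[0,0,0],[0,0,0],[0,0,0],[0,0,0],[0,0,0],[0,0,0],[0,0,0],[0,0,0],[0,0,0],[0,0,0],[0,0,0],[0,0,0]], translation=[[0,0,-0.02],[0,0,-0.06],[0,0,-0.11],[0,0,-0.16],[0,-0.03,-0.175],[0,-0.075,-0.175],[0,-0.12,-0.175],[0,-0.165,-0.175],[0,-0.21,-0.175],[0,-0.255,-0.175],[0.01,-0.3,-0.175],[0.035,-0.34,-0.175],[0.0553,-0.3743,-0.175],[0.0553,-0.3743,-0.175],[0.0553,-0.3743,-0.175],[0.0553,-0.3743,-0.175]], grip=[1,1,1,1,1,1,1,1,1,1,1,1,1,1,1,1])

```text
clock: 81.9
tool_pos: [0.49, -0.3119, 0.2514]
eef_rot: [-0.062, 0.998, 0.0, 0.0]
contact_force: [-0.4, -0.1, -0.4]
opening: 0.664
finger_force: 19.9
```

```bash
python3 - <<'E'
from h import *
cams.snapshot("side"); jars(); shift([[.490,-.3135,.038]],97)
E
```

```text
[(array([ 0.346,  0.128, -0.002]), 0.97), (array([ 0.491, -0.312,  0.221]), 0.89), (array([ 0.591, -0.005,  0.049]), 0.89), (array([ 0.344, -0.04 ,  0.003]), 0.89), (array([ 0.568, -0.303,  0.008]), 0.79), (array([0.314, 0.231, 0.003]), 0.58)]
t 82.0 tcp [ 489.9 -312.4  251.4] yaw 97.1 F [-0.2  0.4 -0.5] open 58.6 q7 1.81
 toolz [ 3.e-04  5.e-04 -1.e+00] dz-turn 0.001
  [ 1.000e-01 -1.200e+00  2.134e+02]
```

>>> jog_arm(turn=[[0,0,0],[0,0,0],[0,0,0],[0,0,0],[0,0,0],[0,0,0],[0,0,0],[0,0,0],[0,0,0],[0,0,0],[0,0,0]], translation=[[0,-0.001,0.04],[0,-0.001,0.09],[0,-0.001,0.14],[0,-0.001,0.185],[0,-0.001,0.205],[0,-0.001,0.212],[0,-0.001,0.215],[0,-0.001,0.217],[0,-0.001,0.219],[0,-0.001,0.22],[0,-0.001,0.22]], grip=[1,1,1,1,1,1,1,1,1,1,1])

```text
clock: 83.38
tool_pos: [0.4896, -0.315, 0.0319]
eef_rot: [-0.061, 0.998, -0.0, 0.0]
contact_force: [-1.2, -0.5, 4.6]
opening: 0.664
finger_force: 19.9
```

Contact. Release, lift, and move on to the crank.

>>> jog_arm(turn=[[0,0,0],[0,0,0],[0,0,0],[0,0,0],[0,0,0],[0,0,0],[0,0,0],[0,0,0],[0,0,0],[0,0,0],[0,0,0],[0,0,0]], translation=[[0,0,0],[0,0,0],[0,0,0],[0,0,0],[0,0,0],[0,0,0],[0,0,-0.01],[0,0,-0.03],[0,0,-0.07],[0,0,-0.12],[0,0,-0.17],[0,0,-0.217]], grip=[0,0,0,0,0,0,0,0,0,0,0,0])

```text
clock: 84.88
tool_pos: [0.4892, -0.3146, 0.2509]
eef_rot: [-0.061, 0.998, -0.0, 0.0]
contact_force: [0.3, -0.8, 0.1]
opening: 1.0
finger_force: 0.0
```

```bash
python3 - <<'E'
from h import *
cams.snapshot("side"); jars(); shift([[.4522,.2685,.25]],45)
E
```

```text
[(array([ 0.347,  0.132, -0.   ]), 0.88), (array([ 0.344, -0.043,  0.002]), 0.75), (array([ 0.491, -0.318,  0.004]), 0.73), (array([ 0.569, -0.303,  0.004]), 0.72), (array([ 0.769,  0.339, -0.001]), 0.67), (array([0.318, 0.232, 0.004]), 0.66), (array([ 0.589, -0.006,  0.051]), 0.61), (array([0.499, 0.062, 0.051]), 0.24), (array([0.658, 0.396, 0.002]), 0.16)]
t 84.97 tcp [ 492.6 -315.5  254.3] yaw 96.9 F [ 0.7 -0.6  0.1] open 88.3 q7 1.81
 toolz [ 0.0099 -0.0046 -0.9999] dz-turn 0.906
  [-30.4 584.6   1.2]
```

>>> jog_arm(turn=[[0,0,0],[0,0,0],[0,0,0.18],[0,0,0.36],[0,0,0.54],[0,0,0.72],[0,0,0.906],[0,0,0.906],[0,0,0.906],[0,0,0.906],[0,0,0.906],[0,0,0.906],[0,0,0.906],[0,0,0.906],[0,0,0.906]], translation=[[-0.002,0.03,0],[-0.004,0.075,0],[-0.007,0.12,0],[-0.01,0.17,0],[-0.012,0.22,0],[-0.015,0.27,0],[-0.018,0.32,0],[-0.02,0.37,0],[-0.023,0.42,0],[-0.026,0.47,0],[-0.029,0.52,0],[-0.032,0.56,0],[-0.033,0.584,0],[-0.033,0.584,0],[-0.033,0.584,0]], grip=[0,0,0,0,0,0,0.5,0.5,0.5,0.5,0.5,0.5,0.5,0.5,0.5])

```text
clock: 86.85
tool_pos: [0.4515, 0.2672, 0.2481]
eef_rot: [0.383, 0.924, -0.001, 0.0]
contact_force: [-0.3, -0.3, -0.5]
opening: 0.503
finger_force: 0.0
```

```bash
python3 - <<'E'
from h import *
shift([[.4522,.2685,.105]],45)
E
```

```text
t 86.85 tcp [451.5 267.2 248.1] yaw 45.0 F [-0.3 -0.3 -0.5] open 44.3 q7 -0.05
 toolz [-5.0e-04 -1.7e-03 -1.0e+00] dz-turn -0.001
  [  0.6   1.7 143.1]
```

>>> jog_arm(turn=[[0,0,0],[0,0,0],[0,0,0],[0,0,0],[0,0,0],[0,0,0],[0,0,0],[0,0,0],[0,0,0]], translation=[[0,0.001,0.03],[0,0.001,0.08],[0,0.001,0.12],[0,0.001,0.143],[0,0.001,0.143],[0,0.001,0.143],[0,0.001,0.143],[0,0.001,0.143],[0,0.001,0.143]], grip=[0.5,0.5,0.5,0.5,0.5,1,1,1,1], force=15)

```text
clock: 87.98
tool_pos: [0.4523, 0.2693, 0.1063]
eef_rot: [0.383, 0.924, -0.0, 0.0]
contact_force: [-2.7, -2.0, 6.5]
opening: 0.242
finger_force: 15.0
```

```bash
python3 - <<'E'
from h import *
shift([[.4522,.2685,.105]],45)
E
```

```text
t 87.97 tcp [452.3 269.3 106.3] yaw 45.0 F [-2.7 -2.   6.5] open 21.3 q7 -0.14
 toolz [ 7.e-04 -3.e-04 -1.e+00] dz-turn 0.0
  [-0.5 -0.6  1.3]
```

>>> jog_arm(turn=[[0,0,0],[0,0,0],[0,0,0],[0,0,0],[0,0,0],[0,0,0],[0,0,0],[0,0,0],[0,0,0],[0,0,0],[0,0,0],[0,0,0],[0,0,0],[0,0,0],[0,0,0],[0,0,0],[0,0,0],[0,0,0],[0,0,0],[0,0,0]], translation=[[0.009,0.01,0],[0.015,0.023,0],[0.017,0.038,0],[0.014,0.052,0],[0.007,0.065,0],[-0.004,0.075,0],[-0.018,0.081,0],[-0.032,0.083,0],[-0.047,0.08,0],[-0.06,0.073,0],[-0.07,0.062,0],[-0.076,0.049,0],[-0.078,0.034,0],[-0.075,0.019,0],[-0.067,0.007,0],[-0.056,-0.003,0],[-0.043,-0.01,0],[-0.028,-0.011,0],[-0.014,-0.008,0],[-0.001,-0.001,0]], grip=[1,1,1,1,1,1,1,1,1,1,1,1,1,1,1,1,1,1,1,1])

```text
clock: 90.48
tool_pos: [0.4524, 0.2659, 0.1063]
eef_rot: [0.383, 0.924, -0.001, 0.001]
contact_force: [2.2, -3.1, 7.6]
opening: 0.244
finger_force: 15.0
```

>>> jog_arm(turn=[[0,0,0],[0,0,0],[0,0,0],[0,0,0],[0,0,0],[0,0,0],[0,0,0],[0,0,0],[0,0,0],[0,0,0],[0,0,0],[0,0,0],[0,0,0],[0,0,0],[0,0,0],[0,0,0],[0,0,0],[0,0,0],[0,0,0],[0,0,0]], translation=[[0.01,0.011,0],[0.016,0.024,0],[0.018,0.039,0],[0.015,0.053,0],[0.008,0.066,0],[-0.003,0.076,0],[-0.017,0.082,0],[-0.031,0.084,0],[-0.046,0.081,0],[-0.059,0.074,0],[-0.069,0.063,0],[-0.075,0.05,0],[-0.077,0.035,0],[-0.074,0.02,0],[-0.066,0.008,0],[-0.055,-0.002,0],[-0.042,-0.009,0],[-0.027,-0.01,0],[-0.013,-0.007,0],[0,0,0]], grip=[1,1,1,1,1,1,1,1,1,1,1,1,1,1,1,1,1,1,1,1])

```text
clock: 92.98
tool_pos: [0.4523, 0.266, 0.1063]
eef_rot: [0.383, 0.924, -0.001, 0.001]
contact_force: [3.2, -3.5, 8.8]
opening: 0.243
finger_force: 15.0
```

>>> jog_arm(turn=[[0,0,0],[0,0,0]], translation=[[0,0,0],[0,0,0]], grip=[1,1])

```text
clock: 93.22
tool_pos: [0.4523, 0.2691, 0.1063]
eef_rot: [0.382, 0.924, 0.001, 0.0]
contact_force: [-1.3, 2.4, 9.2]
opening: 0.243
finger_force: 15.0
```

```bash
python3 - <<'E'
from h import *
for i in range(2): cams.snapshot("side"); jars()
shift([[.426,-.164,.255]],97)
E
```

```text
[(array([ 0.567, -0.3  ,  0.007]), 0.82), (array([0.504, 0.062, 0.05 ]), 0.79), (array([0.314, 0.232, 0.006]), 0.77), (array([ 0.769,  0.338, -0.001]), 0.66), (array([ 0.346,  0.13 , -0.   ]), 0.58), (array([ 0.49 , -0.316,  0.004]), 0.56), (array([ 0.344, -0.042,  0.006]), 0.55)]
[(array([0.768, 0.34 , 0.001]), 0.86), (array([ 0.49 , -0.319,  0.003]), 0.82), (array([ 0.345,  0.132, -0.001]), 0.79), (array([0.503, 0.067, 0.049]), 0.77), (array([ 0.569, -0.3  ,  0.009]), 0.67), (array([0.315, 0.233, 0.002]), 0.64)]
t 93.42 tcp [452.3 269.  106.3] yaw 45.1 F [-1.5  2.2  8.8] open 21.9 q7 -0.13
 toolz [ 0.0015  0.0018 -1.    ] dz-turn -0.906
  [-287.1 -324.8 -149.6]
```

>>> jog_arm(turn=[[0,0,0],[0,0,0],[0,0,0],[0,0,0],[0,0,0],[0,0,0],[0,0,-0.18],[0,0,-0.36],[0,0,-0.54],[0,0,-0.72],[0,0,-0.9],[0,0,-0.907],[0,0,-0.907],[0,0,-0.907],[0,0,-0.907],[0,0,-0.907]], translation=[[0,0,0],[0,0,0],[0,0,0],[0,0,-0.02],[0,0,-0.07],[0,0,-0.15],[-0.03,-0.034,-0.15],[-0.065,-0.073,-0.15],[-0.105,-0.119,-0.15],[-0.145,-0.164,-0.15],[-0.185,-0.209,-0.15],[-0.225,-0.254,-0.15],[-0.265,-0.299,-0.15],[-0.287,-0.325,-0.15],[-0.287,-0.325,-0.15],[-0.287,-0.325,-0.15]], grip=[0.5,0.5,0.5,0.5,0.3,0,0,0,0,0,0,0,0,0,0,0])

```text
clock: 95.42
tool_pos: [0.4255, -0.1636, 0.2552]
eef_rot: [-0.062, 0.998, 0.0, -0.0]
contact_force: [0.1, 0.9, 1.6]
opening: 1.0
finger_force: 0.0
```

```bash
python3 - <<'E'
from h import *
knob(); shift([[.427,-.164,.118]],97)
E
```

```text
wood [(array([349, 297,  16,  28, 301], dtype=int32), array([356.1, 309.7]))]
t 95.47 tcp [ 425.7 -163.1  255.3] yaw 97.1 F [-0.6 -0.1  0.3] open 88.1 q7 1.56
 toolz [ 0.e+00  8.e-04 -1.e+00] dz-turn 0.002
  [ -1.2  -1.2 137.3]
```

>>> jog_arm(turn=[[0,0,0],[0,0,0],[0,0,0],[0,0,0],[0,0,0],[0,0,0],[0,0,0],[0,0,0],[0,0,0],[0,0,0],[0,0,0],[0,0,0],[0,0,0],[0,0,0]], translation=[[-0.001,-0.001,0.05],[-0.001,-0.001,0.1],[-0.001,-0.001,0.127],[-0.001,-0.001,0.1365],[-0.001,-0.001,0.1365],[-0.001,-0.001,0.1365],[-0.001,-0.001,0.1365],[-0.001,-0.001,0.1365],[-0.001,-0.001,0.1365],[-0.001,-0.001,0.1365],[-0.001,-0.001,0.1365],[-0.001,-0.001,0.1365],[-0.001,-0.001,0.1365],[-0.001,-0.001,0.1365]], grip=[0,0,0,0,1,1,1,1,1,1,1,1,1,1], force=25)

```text
clock: 97.22
tool_pos: [0.4267, -0.1653, 0.1188]
eef_rot: [-0.061, 0.998, 0.0, -0.0]
contact_force: [-1.3, -0.7, -1.5]
opening: 0.221
finger_force: 25.0
```

>>> jog_arm(turn=[[0,0,0],[0,0,0],[0,0,0],[0,0,0],[0,0,0],[0,0,0],[0,0,0],[0,0,0],[0,0,0],[0,0,0],[0,0,0],[0,0,0]], translation=[[0,0,-0.02],[0,0,-0.06],[0,0,-0.11],[0,0,-0.15],[0,0,-0.162],[-0.02,0.042,-0.162],[-0.042,0.088,-0.162],[-0.063,0.133,-0.162],[-0.083,0.178,-0.162],[-0.1025,0.22,-0.162],[-0.1025,0.22,-0.162],[-0.1025,0.22,-0.162]], grip=[1,1,1,1,1,1,1,1,1,1,1,1])

```text
clock: 98.72
tool_pos: [0.5008, 0.0643, 0.2797]
eef_rot: [-0.061, 0.998, -0.001, -0.001]
contact_force: [-0.8, -0.8, -1.4]
opening: 0.222
finger_force: 25.0
```

```bash
python3 - <<'E'
from h import *
shift([[.5015,.0655,.28]],97)
for i in range(2):
  cams.snapshot("side"); c="side"
  print(c,[(np.round(k["position"],3),round(k["p"],2)) for k in models.place_of(c,"brush")[:2]]); jars()
E
```

```text
t 98.72 tcp [500.8  64.3 279.7] yaw 97.0 F [-0.8 -0.8 -1.4] open 19.5 q7 1.1
 toolz [-0.0026 -0.0016 -1.    ] dz-turn -0.0
  [-0.9  1.1 -0.4]
side [(array([0.499, 0.065, 0.17 ]), 0.61), (array([0.5  , 0.066, 0.051]), 0.34)]
[(array([ 0.49 , -0.317,  0.004]), 0.9), (array([0.315, 0.233, 0.002]), 0.86), (array([0.501, 0.067, 0.049]), 0.76), (array([ 0.708, -0.19 ,  0.001]), 0.59), (array([ 0.343, -0.043,  0.002]), 0.56), (array([0.584, 0.078, 0.002]), 0.16)]
side [(array([0.499, 0.063, 0.175]), 0.73)]
[(array([ 0.346,  0.127, -0.   ]), 0.9), (array([ 0.491, -0.318,  0.004]), 0.88), (array([ 0.344, -0.042,  0.004]), 0.82), (array([0.315, 0.23 , 0.005]), 0.61), (array([0.501, 0.065, 0.048]), 0.57), (array([ 0.658,  0.396, -0.   ]), 0.22)]
```

>>> jog_arm(turn=[[0,0,0],[0,0,0],[0,0,0],[0,0,0],[0,0,0],[0,0,0],[0,0,0],[0,0,0]], translation=[[0,0.001,0.02],[0,0.001,0.045],[0,0.001,0.08],[0,0.001,0.107],[0,0.001,0.116],[0,0.001,0.119],[0,0.001,0.12],[0,0.001,0.12]], grip=[1,1,1,1,1,1,1,1])

```text
clock: 100.02
tool_pos: [0.502, 0.0666, 0.1616]
eef_rot: [-0.061, 0.998, 0.0, 0.001]
contact_force: [0.3, -0.8, -0.8]
opening: 0.221
finger_force: 25.0
```

>>> jog_arm(turn=[[0,0,0],[0,0,0],[0,0,0],[0,0,0],[0,0,0],[0,0,0]], translation=[[0,0,0.001],[0,0,0.002],[0,0,0.003],[0,0,0.004],[0,0,0.0045],[0,0,0.0045]], grip=[1,1,1,1,1,1])

```text
clock: 100.78
tool_pos: [0.5026, 0.0669, 0.1586]
eef_rot: [-0.061, 0.998, -0.0, 0.002]
contact_force: [-2.5, -1.7, 20.0]
opening: 0.217
finger_force: 25.0
```

```bash
python3 - <<'E'
from h import *
for i in range(2): cams.snapshot("side"); jars()
cams.snapshot("top"); jars("top")
E
```

```text
[(array([0.314, 0.233, 0.003]), 0.97), (array([ 0.342, -0.042,  0.001]), 0.86), (array([0.503, 0.065, 0.05 ]), 0.84), (array([ 0.567, -0.302,  0.005]), 0.81), (array([0.347, 0.126, 0.   ]), 0.63), (array([ 0.49 , -0.317,  0.002]), 0.62)]
[(array([ 0.344, -0.04 ,  0.   ]), 0.98), (array([ 0.346,  0.129, -0.004]), 0.93), (array([0.503, 0.064, 0.051]), 0.77), (array([ 0.566, -0.305,  0.007]), 0.68), (array([ 0.491, -0.315,  0.004]), 0.64), (array([0.316, 0.233, 0.003]), 0.62)]
[(array([0.762, 0.335, 0.005]), 0.93), (array([ 0.571, -0.303,  0.007]), 0.9), (array([ 0.344,  0.13 , -0.002]), 0.9), (array([ 0.491, -0.316,  0.009]), 0.79), (array([ 0.315,  0.236, -0.   ]), 0.72)]
```

Both jars on the tray are fine. Scrub up and down, then take the brush back.

>>> jog_arm(turn=[[0,0,0],[0,0,0],[0,0,0],[0,0,0],[0,0,0],[0,0,0],[0,0,0],[0,0,0]], translation=[[0,0,-0.03],[0,0,-0.06],[0,0,-0.062],[0,0,-0.062],[0,0,-0.03],[0,0,-0.008],[0,0,0],[0,0,0]], grip=[1,1,1,1,1,1,1,1])

```text
clock: 102.08
tool_pos: [0.5023, 0.0666, 0.1568]
eef_rot: [-0.061, 0.998, -0.0, 0.001]
contact_force: [-0.3, -1.0, 10.0]
opening: 0.22
finger_force: 27.1
```

>>> jog_arm(turn=[[0,0,0],[0,0,0],[0,0,0],[0,0,0],[0,0,0],[0,0,0],[0,0,0],[0,0,0],[0,0,0],[0,0,0],[0,0,0],[0,0,0]], translation=[[0,0,-0.02],[0,0,-0.06],[0,0,-0.11],[0,0,-0.125],[0.021,-0.042,-0.125],[0.042,-0.088,-0.125],[0.063,-0.132,-0.125],[0.083,-0.176,-0.125],[0.1025,-0.2205,-0.125],[0.1025,-0.2205,-0.125],[0.1025,-0.2205,-0.125],[0.1025,-0.2205,-0.125]], grip=[1,1,1,1,1,1,1,1,1,1,1,1])

```text
clock: 103.58
tool_pos: [0.4269, -0.1634, 0.2809]
eef_rot: [-0.062, 0.998, 0.001, -0.0]
contact_force: [-0.4, -0.2, -0.2]
opening: 0.219
finger_force: 25.8
```

```bash
python3 - <<'E'
from h import *
shift([[.427,-.1645,.2]],97)
for i in range(2):
  cams.snapshot("side");print([(np.round(k["position"],3),round(k["p"],2)) for k in models.place_of("side","brush")[:2]],[(np.round(k["position"],3),round(k["p"],2)) for k in models.place_of("side","stand")[:1]])
E
```

```text
t 103.58 tcp [ 426.9 -163.4  280.9] yaw 97.2 F [-0.4 -0.2 -0.2] open 19.3 q7 1.58
 toolz [-4.e-04  1.e-03 -1.e+00] dz-turn 0.003
  [ 0.  -1.2 80.9]
[(array([ 0.423, -0.165,  0.177]), 0.93)] [(array([ 0.426, -0.165, -0.001]), 0.7)]
[(array([ 0.422, -0.164,  0.178]), 0.8), (array([0.404, 0.057, 0.003]), 0.31)] [(array([ 0.426, -0.164, -0.002]), 0.83)]
```

>>> jog_arm(turn=[[0,0,0],[0,0,0],[0,0,0],[0,0,0],[0,0,0],[0,0,0]], translation=[[-0.002,-0.001,0],[-0.002,-0.001,0.02],[-0.002,-0.001,0.045],[-0.002,-0.001,0.06],[-0.002,-0.001,0.08],[-0.002,-0.001,0.08]], grip=[1,1,1,1,1,1])

```text
clock: 104.62
tool_pos: [0.428, -0.1654, 0.2004]
eef_rot: [-0.061, 0.998, 0.0, -0.001]
contact_force: [-0.3, -0.6, -0.1]
opening: 0.216
finger_force: 25.8
```

>>> jog_arm(turn=[[0,0,0],[0,0,0],[0,0,0],[0,0,0],[0,0,0],[0,0,0],[0,0,0],[0,0,0]], translation=[[0,0,0.03],[0,0,0.06],[0,0,0.075],[0,0,0.08],[0,0,0.082],[0,0,0.084],[0,0,0.085],[0,0,0.085]], grip=[1,1,1,1,1,1,1,1])

```text
clock: 105.62
tool_pos: [0.4292, -0.1658, 0.1171]
eef_rot: [-0.061, 0.998, -0.0, 0.001]
contact_force: [-1.8, -0.1, 5.6]
opening: 0.222
finger_force: 25.9
```

>>> jog_arm(turn=[[0,0,0],[0,0,0],[0,0,0],[0,0,0],[0,0,0],[0,0,0],[0,0,0],[0,0,0],[0,0,0],[0,0,0],[0,0,0],[0,0,0],[0,0,0],[0,0,0],[0,0,0],[0,0,0]], translation=[[0,0,0],[0,0,0],[0,0,0],[0,0,0],[0,0,0],[0,0,0],[0,0,0],[0,0,0],[0,0,0],[0,0,-0.005],[0,0,-0.01],[0,0,-0.02],[0,0,-0.04],[0,0,-0.08],[0,0,-0.12],[0,0,-0.14]], grip=[0.2,0.2,0.2,0.2,0.2,0.2,0.2,0.2,0.2,0.1,0,0,0,0,0,0])

```text
clock: 107.62
tool_pos: [0.4294, -0.1655, 0.2589]
eef_rot: [-0.061, 0.998, -0.0, 0.001]
contact_force: [-0.1, 0.0, -0.6]
opening: 1.002
finger_force: 0.0
```

```bash
python3 - <<'E'
from h import *
knob(); jars(); shift([[.501,.0655,.26]],97)
E
```

```text
wood [(array([347, 296,  15,  28, 310], dtype=int32), array([353.4, 308.9]))]
[(array([ 0.345,  0.129, -0.002]), 0.97), (array([0.499, 0.064, 0.049]), 0.92), (array([ 0.767,  0.337, -0.003]), 0.76), (array([ 0.568, -0.302,  0.007]), 0.73), (array([ 0.49 , -0.314,  0.003]), 0.64), (array([ 0.344, -0.041,  0.002]), 0.61), (array([0.314, 0.234, 0.002]), 0.61)]
t 107.72 tcp [ 430.1 -165.8  258.7] yaw 97.0 F [ 0.7  0.2 -0.2] open 88.0 q7 1.54
 toolz [ 0.0048 -0.0015 -1.    ] dz-turn -0.0
  [-98.5 220.9  -1.3]
```

>>> jog_arm(turn=[[0,0,0],[0,0,0],[0,0,0],[0,0,0],[0,0,0],[0,0,0],[0,0,0],[0,0,0],[0,0,0],[0,0,0],[0,0,0],[0,0,0],[0,0,0]], translation=[[-0.018,0.04,0],[-0.038,0.086,0],[-0.058,0.131,0],[-0.078,0.176,0],[-0.099,0.2205,0],[-0.099,0.2205,0],[-0.099,0.2205,0],[-0.099,0.2205,0.04],[-0.099,0.2205,0.09],[-0.099,0.2205,0.14],[-0.099,0.2205,0.17],[-0.099,0.2205,0.18],[-0.099,0.2205,0.18]], grip=[0,0,0,0,0,0,0,0,0,0,0,0,0], force=20)

```text
clock: 109.35
tool_pos: [0.5, 0.0643, 0.0763]
eef_rot: [-0.06, 0.998, -0.0, -0.0]
contact_force: [0.3, 0.5, 0.3]
opening: 1.001
finger_force: 0.0
```

>>> jog_arm(turn=[[0,0,0],[0,0,0],[0,0,0],[0,0,0],[0,0,0],[0,0,0],[0,0,0]], translation=[[0,0,0],[0,0,0],[0,0,0],[0,0,0],[0,0,0],[0,0,0],[0,0,0]], grip=[1,1,1,1,1,1,1], force=20)

```text
clock: 110.22
tool_pos: [0.5006, 0.0654, 0.077]
eef_rot: [-0.061, 0.998, 0.0, 0.001]
contact_force: [0.1, -0.2, 6.4]
opening: 0.688
finger_force: 20.0
```

>>> jog_arm(turn=[[0,0,0],[0,0,0],[0,0,0],[0,0,0],[0,0,0],[0,0,0],[0,0,0],[0,0,0],[0,0,0],[0,0,0],[0,0,0],[0,0,0],[0,0,0],[0,0,0],[0,0,0],[0,0,0],[0,0,0],[0,0,0]], translation=[[0,0,-0.02],[0,0,-0.06],[0,0,-0.11],[0,0,-0.16],[0,-0.03,-0.175],[0,-0.075,-0.175],[0,-0.12,-0.175],[0,-0.165,-0.175],[0,-0.21,-0.175],[0,-0.255,-0.175],[0.01,-0.3,-0.175],[0.04,-0.34,-0.175],[0.07,-0.3777,-0.175],[0.11,-0.3777,-0.175],[0.1372,-0.3777,-0.175],[0.1372,-0.3777,-0.175],[0.1372,-0.3777,-0.175],[0.1372,-0.3777,-0.175]], grip=[1,1,1,1,1,1,1,1,1,1,1,1,1,1,1,1,1,1])

```text
clock: 112.48
tool_pos: [0.4114, -0.3257, 0.2513]
eef_rot: [-0.062, 0.998, 0.0, 0.001]
contact_force: [0.3, 0.4, -0.4]
opening: 0.684
finger_force: 20.0
```

```bash
python3 - <<'E'
from h import *
cams.snapshot("side"); jars(); cams.snapshot("side"); jars(); shift([[.4106,-.326,.038]],97)
E
```

```text
[(array([ 0.413, -0.325,  0.223]), 0.97), (array([ 0.343, -0.04 ,  0.001]), 0.97), (array([ 0.567, -0.302,  0.005]), 0.85), (array([ 0.344,  0.129, -0.001]), 0.77), (array([0.314, 0.234, 0.002]), 0.63), (array([ 0.492, -0.314,  0.003]), 0.61), (array([0.766, 0.342, 0.001]), 0.44)]
[(array([ 0.49 , -0.316,  0.006]), 0.88), (array([0.313, 0.234, 0.004]), 0.86), (array([ 0.413, -0.327,  0.224]), 0.76), (array([ 0.346,  0.131, -0.001]), 0.71), (array([0.768, 0.337, 0.001]), 0.64), (array([ 0.347, -0.044,  0.002]), 0.59), (array([ 0.57 , -0.301,  0.004]), 0.56), (array([0.496, 0.272, 0.129]), 0.43), (array([0.655, 0.397, 0.001]), 0.31)]
t 112.67 tcp [ 410.6 -326.   251.2] yaw 97.1 F [ 0.4  0.7 -1.3] open 60.3 q7 1.84
 toolz [ 3.e-04  3.e-04 -1.e+00] dz-turn 0.001
  [ 1.000e-01 -1.000e-01  2.132e+02]
```

>>> jog_arm(turn=[[0,0,0],[0,0,0],[0,0,0],[0,0,0],[0,0,0],[0,0,0],[0,0,0],[0,0,0],[0,0,0],[0,0,0],[0,0,0]], translation=[[0,0,0.04],[0,0,0.09],[0,0,0.14],[0,0,0.185],[0,0,0.205],[0,0,0.212],[0,0,0.215],[0,0,0.217],[0,0,0.219],[0,0,0.22],[0,0,0.22]], grip=[1,1,1,1,1,1,1,1,1,1,1])

```text
clock: 114.05
tool_pos: [0.4102, -0.3266, 0.032]
eef_rot: [-0.061, 0.998, -0.0, 0.0]
contact_force: [-0.6, 0.2, 5.0]
opening: 0.687
finger_force: 20.0
```

>>> jog_arm(turn=[[0,0,0],[0,0,0],[0,0,0],[0,0,0],[0,0,0],[0,0,0],[0,0,0],[0,0,0],[0,0,0],[0,0,0],[0,0,0],[0,0,0],[0,0,0],[0,0,0]], translation=[[0,0,0],[0,0,0],[0,0,0],[0,0,0],[0,0,0],[0,0,0],[0,0,-0.01],[0,0,-0.03],[0,0,-0.07],[0,0,-0.12],[0,0,-0.17],[0,0,-0.22],[0,0,-0.25],[0,0,-0.25]], grip=[0,0,0,0,0,0,0,0,0,0,0,0,0,0])

```text
clock: 115.8
tool_pos: [0.4111, -0.3267, 0.284]
eef_rot: [-0.061, 0.998, -0.002, 0.002]
contact_force: [-0.3, 0.7, -0.9]
opening: 0.998
finger_force: 0.0
```

```bash
python3 - <<'E'
from h import *
knob()
for c in("side","top","side"):
    cams.snapshot(c); print(c); jars(c)
    for n in("vial_a","dish","slidebox","beaker","washbottle"): print(n,[np.round(k["position"],3) for k in models.place_of(c,n)[:2]])
E
```

```text
wood [(array([459, 292,  12,   8,  62], dtype=int32), array([464.6, 295.3])), (array([347, 296,  15,  28, 296], dtype=int32), array([353.6, 309.4]))]
side
[(array([0.315, 0.231, 0.003]), 0.86), (array([ 0.345,  0.13 , -0.001]), 0.84), (array([ 0.488, -0.318,  0.004]), 0.8), (array([ 0.566, -0.301,  0.009]), 0.79), (array([ 0.41 , -0.326,  0.006]), 0.74), (array([ 0.767,  0.337, -0.001]), 0.7), (array([ 0.345, -0.042,  0.001]), 0.64)]
vial_a [array([0.404, 0.056, 0.003])]
dish [array([ 0.751, -0.281, -0.001])]
slidebox [array([0.365, 0.382, 0.002])]
beaker [array([0.543, 0.433, 0.002])]
washbottle []
top
[(array([ 0.345, -0.036, -0.004]), 0.87), (array([ 0.493, -0.313,  0.008]), 0.77), (array([0.315, 0.234, 0.002]), 0.75), (array([ 0.57 , -0.3  ,  0.007]), 0.71), (array([0.757, 0.337, 0.005]), 0.7), (array([ 0.409, -0.328,  0.003]), 0.6), (array([0.346, 0.131, 0.003]), 0.55)]
vial_a [array([ 0.407,  0.06 , -0.002]), array([ 0.704, -0.195, -0.002])]
dish [array([ 0.749, -0.281, -0.001]), array([ 0.577,  0.076, -0.004])]
slidebox [array([ 0.366,  0.381, -0.004])]
beaker [array([ 0.54 ,  0.432, -0.002])]
washbottle [array([0.657, 0.394, 0.001]), array([ 0.749, -0.284, -0.001])]
side
[(array([0.346, 0.13 , 0.002]), 0.76), (array([ 0.345, -0.043,  0.001]), 0.74), (array([0.316, 0.232, 0.004]), 0.73), (array([ 0.491, -0.316,  0.006]), 0.65), (array([ 0.57 , -0.302,  0.006]), 0.61), (array([ 0.412, -0.325,  0.006]), 0.56), (array([ 0.765,  0.336, -0.002]), 0.54)]
vial_a [array([0.405, 0.058, 0.002])]
dish [array([ 0.75 , -0.282, -0.002]), array([ 0.657,  0.393, -0.001])]
slidebox [array([0.362, 0.381, 0.002])]
beaker [array([0.547, 0.436, 0.002]), array([0.362, 0.384, 0.001])]
washbottle [array([ 0.657,  0.395, -0.   ])]
```

```bash
python3 -c "
from plant import r
print(r.finish_job())"
```

```text
the job is handed in; nothing more can be done
None
```

I scrubbed all three jars in order and stood them upright on the tray, hung the brush back in its stand and handed the job in. I dropped the brush on the bench once, after scrubbing jar1, and picked it up again; the other things on the bench were still in place at the end.

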